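# Hang the lopsided headset on the rod stand

## Robot

A 6-joint arm with a two-finger parallel gripper is mounted at the origin on the work surface. World frame = base frame: x ahead of the robot, y to its left, z up, the work surface at z = 0. Lengths are in m, angles in rad, forces in N, time in s.
With the tool pointing down it reaches from about 0.35 to 0.775 m from the base axis. Payload 5.5 kg.
Tool frame: the origin (TCP) lies between the finger pads; the fingertips stand 22 mm ahead of it and the grasp point (between the pads) lies 3 mm ahead of it; z points along the fingers, x is the direction in which the jaws open and shut, and the axes are right-handed (so a half turn about z gives the same grasp; the last joint's range is limited). The gripper opens to 85 mm and grips with 20 to 120 N. Pads are 22 mm wide; open, the fingers measure 114 mm over their backs; the gripper's body (76 mm by 85 mm) begins 54 mm behind the grasp point. The pads swing forward as they close: fully open they stand 13 mm farther back than shut.
Start: joints at [1.122, 0.313, 0.046, 1.304, 0, 1.431], TCP at [0.175, 0.548, 0.225] pointing down, gripper open.
Joint ranges: [-2.76, 2.76], [-0.86, 1.69], [-1.03, 1.26], [-2.2, 2.34], [-1.47, 1.5], [-3.14, 3.14]. Speed limits (rad/s): [2.57, 2.57, 3.14, 3.14, 3.14, 3.14].

## Interface

Orientations are given as a rotation vector (axis times angle).
In Python, from station import sensors, vision, order, masks_of gives the robot as it stands. The module is installed in compiled form; this text tells all that it offers.
- The arm moves only by the tool send_rows, never from a script. Its argument "increments" is one flat list of numbers, 7 for each row, row after row: the shift along the tool's x, y, z in mm, then the turn, a rotation vector about the tool's x, y, z in rad, then the closure, from -1 (fully open) to 1 (shut), so that 0 is half open. In form: [x, y, z, ax, ay, az, claw, x, y, z, ax, ay, az, claw, ...]. A call has 1 to 8 rows; each row is the pose to reach, as a shift and turn from the pose commanded when the call began, along the tool's axes at that moment; what a row does not reach only later rows make up. A row lasts 1/12 s, in which the tool goes at most 41.7 mm and 7.16 degrees, less where a joint would pass 70% of its speed; a pose out of reach is approached as far as the arm can. A call with a gripper value outside its range is refused whole. The fingers move at their own pace and stop on an object; "newtons" is the grip in N (left out, the last holds). Time passes only in rows, so rows that repeat a pose let the fingers close. It gives the time, the measured TCP pose, the force and the opening at its end, in the units of the state.
- sensors.sense(): the state, without advancing time (a new reading comes with each control period).
- vision.get_image(name): name is "scene" or "top"; returns a dict with "color" (384x512x3 uint8, blue, green, red), "z_map" (384x512 float32, m along the optical axis (not along the pixel's ray), 0 where there is no reading), "mtx" (3x3 intrinsics, pixels), "pose" (4x4, takes a point from camera to world coordinates). Camera axes: x right, y up, looking along -z (the intrinsics and any distortion apply to the point x, -y, -z); pixel columns grow to the right and rows downward; lengths in m; the calibration is good to about 2 mm. A picture is of the moment at which its call begins.
- order.close_job(): hands the job in, once; it reports no verdict.
Trained networks look in the newest picture that a camera, given by its name, has taken for a name from the list of things; names that differ only in an ending like _2 or _b are one class to them, and where a whole thing is asked for, a point or a joint stands for the part that bears it (a point fixed in the world has none). Each returns a list of dicts, best first, with "p" (0 to 1); they miss things now and then, are a little off and sometimes report something else, mostly with a low value. They report only what shows in the picture. A call takes as long as a camera call.
- masks_of(camera, thing): "pixels" (384x512 bool, what is visible of it) and "rect" ([centre column, centre row, width, height] in pixels, round what is visible of it).
The state is a dict: "time": time; "joints": joint angles; "qd": joint speeds; "joint_efforts": joint torques, N m; "tool_pos": TCP position; "orientation": TCP orientation; "wrist_force": force on the tool from outside, world axes, zero at the start; "torque": the same for the moment, N m; "width": finger opening in m.
Only numpy, scipy, OpenCV 4.12 (cv2) and the standard library are available. Lean on these libraries where they do the work, as an engineer would, in place of code of your own. Each camera call takes 0.05 s, during which the arm holds its last target.

## Task

Pick up the headset and hang it by its headband on the rod of the stand, boom microphone on the side away from the post, with the band slid back along the rod until it meets the stop disc. The battery pack makes one ear cup heavier by an unknown amount, so find by feel the place along the band where it balances, so that it hangs level; let the rod take the weight gently while you still hold it, without pressing hard, and let go slowly so that it neither drops nor swings. Leave the other things on the table where they are.

Things in the scene. Friction and masses are not known exactly. Their poses are not given: they have to be found in the camera images.
- headset: Rigid black headset standing on its two ear cups, 220 mm wide, 168 high. Origin: middle of the underside, on the table. z up; y from the light cup (centre y = -88) to the heavy cup with battery pack and boom microphone (y = +88); x to its back. Cups 66 (x) by 30 (y) by 76 high, pack out to y = 115; gap between the cups at least 110 mm. Mass 0.19 to 0.36 kg; held off its balance point it can slowly sag in the fingers unless gripped with some 90 N.
- band_mid (a point): Middle of the headband's underside, 158 mm above the headset's origin; axes as the headset. The band is flat and straight along y for 60 mm either side, 30 wide (x), 10 thick, then slopes down to the cups. It can be pinched across its width from above. The pack's weight is unknown: the centre of mass lies somewhere from y = 3 to 45, about x = 0, 60 to 100 mm below the band.
- stand: Fixed steel stand. Origin: foot of its upright post (16 mm diameter, 274 high) on the table, z up. Base plate x -90 to +60, 130 wide, 12 thick. A level round rod, 12 mm diameter, reaches to the stand's -x in the plane y = 0. Its clamp (34 by 32 by 30 mm, on the post) is set anew each time: rod centre line 190 to 245 mm above the table, not measured: feel or look for it. Rod and clamp do not yield.
- stop_foot (a point): Point at table level straight below the front face of the rod's stop disc (28 mm diameter), 60 mm to -x of the post; axes as the stand. The hung band's back edge belongs against this disc, so band middle 15 mm to -x of here. The straight rod runs 75 mm to -x from here, then its tip turns up, to 20 mm above the rod's centre line, ending 88 mm from here.
- tape: bystander: roll of tape lying flat, 96 mm across, 22 mm high; origin at its underside
- mug: bystander: white mug, 76 mm across, 90 mm high; origin at its underside
- driver: bystander: screwdriver lying between the two sides of the table, about 160 mm long
- bottle: bystander: amber bottle, 68 mm across, 210 mm high; origin at its underside
- glue_gun: bystander: glue gun lying on its side, about 230 by 150 mm, 34 mm high
- boom_tip (a point): Ball at the end of the boom microphone, 14 mm across; at x = -88, y = 72, z = 18 mm in the headset's frame.

How it is judged:
By the outcome, as a careful person would: the job done as asked, in the order asked, and still so for the second after the job is handed in, with the robot touching nothing.
It also fails if it takes over 72 s, if anything falls off the work surface, if the arm or the gripper's body presses on something with over 40 N, if the wrist force passes 120 N, or if a joint passes its speed limit or range.

## Working session

There is one attempt and no reset: what is moved stays moved. The work goes in short steps, Python scripts to look and compute and a tool call to move; the robot and the scene stay as the last step left them, time stands still between calls to the robot, and variables do not carry over. Pictures are saved under pics/ and viewed, and the job is handed in when it is done.

Besides the shell and the picture viewer there is one more tool, called after "Request:" by a JSON object that holds its "method" and its "body", one argument or row to a line. send_rows: Moves the arm, as the interface text tells. Its arguments: {"type":"object","properties":{"increments":{"type":"array"},"newtons":{"type":"number"}},"required":["increments"]}

```bash
mkdir -p pics; ls; python3 - <<'E'
from station import sensors, vision
import cv2, numpy as np, pickle
s=sensors.sense(); print({k:np.round(v,3) for k,v in s.items()})
for n in ("scene","top"):
    im=vision.get_image(n); pickle.dump(im,open(f"{n}0.pkl","wb"))
    cv2.imwrite(f"pics/{n}0.png",cv2.resize(im["color"],(768,576)))
    print(n,im["mtx"].round(1).tolist(),im["pose"].round(3).tolist())
E
```

```text
pics
{'time': np.float64(0.0), 'joints': array([1.122, 0.314, 0.045, 1.304, 0.   , 1.431]), 'qd': array([ 0.   , -0.001, -0.002, -0.   ,  0.   , -0.003]), 'joint_efforts': array([-2.0000e-03, -4.8063e+01,  2.9853e+01,  1.9000e-02, -0.0000e+00,
       -0.0000e+00]), 'tool_pos': array([0.175, 0.547, 0.224]), 'orientation': array([ 2.536,  1.853, -0.003]), 'wrist_force': array([-0.331, -0.047, -0.575]), 'torque': array([-0.007,  0.024,  0.001]), 'width': np.float64(0.085)}
scene [[397.5, 0.0, 248.7], [0.0, 397.5, 197.5], [0.0, 0.0, 1.0]] [[-0.805, -0.456, 0.379, 1.061], [0.593, -0.62, 0.514, 0.615], [-0.0, 0.639, 0.769, 1.029], [0.0, 0.0, 0.0, 1.0]]
top [[459.6, 0.0, 253.0], [0.0, 459.6, 196.7], [0.0, 0.0, 1.0]] [[-0.025, 0.976, -0.219, 0.266], [-1.0, -0.025, 0.005, -0.032], [-0.001, 0.219, 0.976, 1.555], [0.0, 0.0, 0.0, 1.0]]
```

View pics/scene0.png

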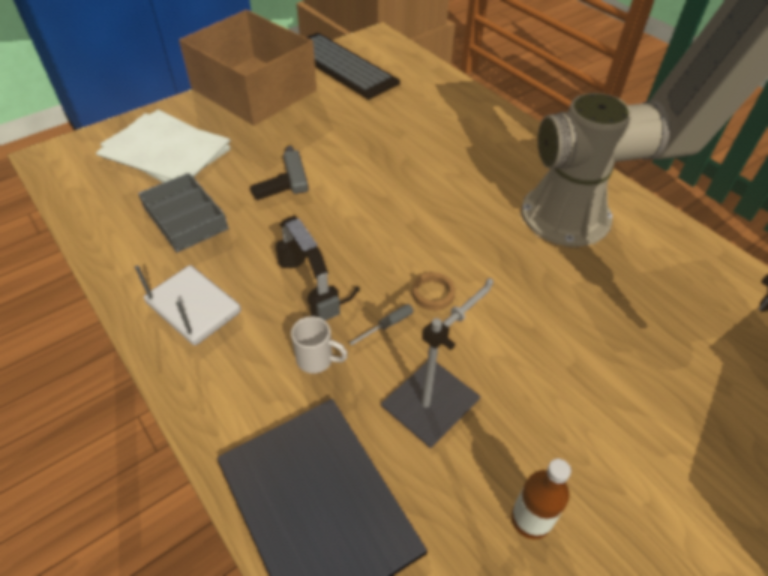

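View pics/top0.png

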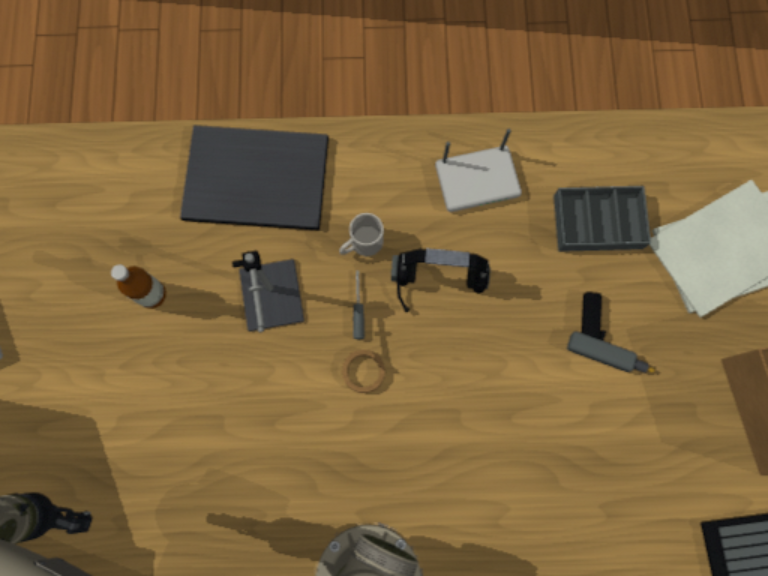

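The scene picture shows the headset at about (320,265) in front of the mug, with the stand at (435,370). In the top picture the headset is at (440,268), boom towards the robot at (405,300), and the stand at (255,290) with its rod running down to (260,325). Next I measure both.

```bash
cat > h.py <<'E'
import numpy as np, cv2
from station import sensors, vision, masks_of
def cloud(im, mask):
    z=im["z_map"]; m=mask&(z>0); v,u=np.nonzero(m); d=z[m]
    K=im["mtx"]; x=(u-K[0,2])/K[0,0]*d; y=(v-K[1,2])/K[1,1]*d
    P=np.stack([x,-y,-d,np.ones_like(d)],1)
    return (P@im["pose"].T)[:,:3], u, v
def proj(im,p):
    q=np.linalg.inv(im["pose"])@np.r_[p,1]; K=im["mtx"]
    return K[0,0]*q[0]/-q[2]+K[0,2], K[1,1]*(-q[1])/-q[2]+K[1,2]
def st():
    s=sensors.sense(); print({k:np.round(s[k],4).tolist() for k in("time","tool_pos","orientation","wrist_force","torque","width")}); return s
E
python3 - <<'E'
from h import *
import pickle
ims={}
for n in ("scene","top"):
    im=vision.get_image(n); 
    for t in ("headset","stand","mug"):
        for r in masks_of(n,t)[:2]:
            print(n,t,round(r["p"],2),np.round(r["rect"],1),r["pixels"].sum())
        rr=masks_of(n,t)
        if rr:
            P,u,v=cloud(im,rr[0]["pixels"]); ims[n,t]=P
            print("  ",np.percentile(P,[2,50,98],axis=0).round(3).tolist())
pickle.dump(ims,open("clouds.pkl","wb"))
for n in ("scene","top"):
  P=ims[n,"headset"]
  b=P[(P[:,2]>.150)&(P[:,2]<.18)]; 
  r=cv2.minAreaRect((b[:,:2]*1000).astype(np.float32)); print(n,"band",len(b),np.median(b,0).round(4),r)
  c,e=b[:,:2].mean(0),np.linalg.eigh(np.cov(b[:,:2].T)); print(c.round(4),e[1][:,1], e[0]**.5)
  S=ims[n,"stand"]; print(np.histogram(S[:,2],bins=np.arange(-.01,.3,.01)))
  for lo,hi in((.17,.265),(.265,.3),(.005,.02)):
    q=S[(S[:,2]>lo)&(S[:,2]<hi)]
    if len(q)>4: print(lo,len(q),np.percentile(q,[2,50,98],axis=0).round(3).tolist(), cv2.minAreaRect((q[:,:2]*1000).astype(np.float32)))
E
```

```text
scene headset 0.88 [211.6 178.2  55.5  74.3] 1382
   [[0.586, -0.281, 0.0], [0.664, -0.131, 0.073], [0.7, -0.066, 0.171]]
scene stand 0.57 [290.3 240.9  77.  114.1] 2613
   [[0.519, 0.149, 0.007], [0.638, 0.216, 0.013], [0.699, 0.274, 0.26]]
scene mug 0.76 [210.6 228.8  38.1  36.7] 944
scene mug 0.52 [264.6 212.9  21.8  19.8] 181
   [[0.714, -0.049, 0.0], [0.747, -0.001, 0.054], [0.788, 0.044, 0.091]]
top headset 0.71 [292.1 188.4  66.9  46.1] 1172
top headset 0.55 [241.1 158.3  26.   27.2] 583
   [[0.593, -0.276, -0.002], [0.651, -0.162, 0.079], [0.721, -0.068, 0.173]]
top stand 0.64 [179.2 195.5  48.4  57.8] 1797
   [[0.52, 0.147, 0.003], [0.618, 0.205, 0.013], [0.695, 0.277, 0.261]]
top mug 0.65 [241.8 157.8  24.2  26.4] 564
top mug 0.39 [292.  187.6  63.7  42.1] 1125
   [[0.71, -0.046, -0.001], [0.754, -0.008, 0.038], [0.783, 0.042, 0.093]]
scene band 374 [ 0.6609 -0.1659  0.1682] ((659.3455810546875, -174.21023559570312), (145.22828674316406, 32.949378967285156), 83.00650024414062)
[ 0.6608 -0.1679] [0.11371085 0.99351389] [0.00925065 0.04142679]
(array([  12,  266, 1591,   11, 
[... 1422 characters left out ...]
.09,  0.1 ,  0.11,  0.12,  0.13,  0.14,  0.15,  0.16,
        0.17,  0.18,  0.19,  0.2 ,  0.21,  0.22,  0.23,  0.24,  0.25,
        0.26,  0.27,  0.28,  0.29]))
0.17 351 [[0.5, 0.189, 0.23], [0.607, 0.206, 0.249], [0.651, 0.246, 0.262]] ((571.9767456054688, 214.64151000976562), (161.7940673828125, 54.484947204589844), 9.765573501586914)
0.265 28 [[0.568, 0.2, 0.265], [0.635, 0.213, 0.274], [0.642, 0.22, 0.277]] ((569.7100830078125, 201.10585021972656), (148.65939331054688, 13.430854797363281), 10.848299980163574)
0.005 1257 [[0.549, 0.146, 0.006], [0.615, 0.201, 0.012], [0.696, 0.278, 0.018]] ((622.3736572265625, 213.36460876464844), (151.51712036132812, 132.551513671875), 8.468585968017578)
```

```bash
python3 - <<'E'
from h import *
import pickle
C=pickle.load(open("clouds.pkl","rb"))
for n in("scene","top"):
  S=C[n,"stand"]
  b=S[(S[:,2]>.007)&(S[:,2]<.017)]
  r=cv2.minAreaRect((b[:,:2]*1000).astype(np.float32)); a=np.deg2rad(r[2]); 
  post=S[(S[:,2]>.266)&(S[:,0]>.6)]
  print(n,"base yaw",r[2],"origin from base",(np.array(r[0])+15*np.array([np.cos(a),np.sin(a)])).round(1),"post top",(np.median(post,0)*1000).round(1))
  R=np.array([[np.cos(a),np.sin(a)],[-np.sin(a),np.cos(a)]])
  o=np.median(post[:,:2],0)
  L=(S[:,:2]-o)@R.T*1000; z=S[:,2]*1000
  for x0 in range(-160,20,8):
    m=(L[:,0]>=x0)&(L[:,0]<x0+8)&(z>150)&(abs(L[:,1])<30)
    if m.sum(): print(x0+4,m.sum(),"y",np.percentile(L[m,1],[5,50,95]).round(1),"z",np.percentile(z[m],[5,50,95]).round(1))
  P=C[n,"headset"]; t=P[(P[:,2]>.163)&(P[:,2]<.176)]*1000
  r=cv2.minAreaRect(t[:,:2].astype(np.float32)); print("bandtop",r,np.median(t,0).round(1),len(t))
  e=np.linalg.eigh(np.cov(t[:,:2].T))[1][:,1]; e*=np.sign(e[1]); c=t[:,:2].mean(0)
  q=(t[:,:2]-c)@e; w=(t[:,:2]-c)@np.array([e[1],-e[0]])
  print(c.round(1),e.round(3),"along",np.percentile(q,[1,50,99]).round(1),"across",np.percentile(w,[2,50,98]).round(1))
  for lo,hi in((0,.05),(0,.08)):
    k=P[(P[:,2]<hi)&(P[:,2]>.005)]*1000; q=(k[:,:2]-c)@e
    print("cups along",np.percentile(q,[1,25,50,75,99]).round(1))
E
```

```text
scene base yaw 8.97857666015625 origin from base [639.9 212.4] post top [641.4 213.4 273.3]
-140 25 y [-4.5  1.9  4.2] z [244.2 254.8 262.1]
-132 14 y [-4.8 -0.2  3.6] z [245.2 247.3 253.2]
-124 12 y [-5.3  0.2  4.8] z [244.5 246.8 249.5]
-116 11 y [-4.8  2.2  4.7] z [243.9 246.9 248.6]
-108 14 y [-5.5  0.9  4.8] z [242.6 246.8 248.6]
-100 11 y [-3.   1.6  4.4] z [240.7 247.2 249.3]
-92 11 y [-4.2  0.4  4.4] z [243.9 247.5 250.1]
-84 12 y [-2.2  2.1  4.2] z [242.9 247.6 249.5]
-76 11 y [-3.1  1.1  4.7] z [242.9 246.4 250. ]
-68 9 y [-4.3  1.5  4.5] z [243.5 247.8 249.5]
-60 47 y [-11.    2.   11.2] z [233.6 248.9 255.7]
-52 13 y [-4.3  2.1 10.6] z [245.1 246.4 249.2]
-44 16 y [-5.   0.7  5.8] z [242.6 246.3 250.8]
-36 12 y [-4.6  1.5  4.7] z [241.6 247.  249.5]
-28 11 y [-3.8  1.2  4.4] z [242.2 246.8 249.2]
-20 5 y [-0.5  3.6 10.4] z [255.8 256.3 257.6]
-12 25 y [-4.7  8.9 15.4] z [246.8 257.1 273.1]
-4 63 y [-10.5   6.7  27.4] z [163.6 255.2 274.7]
4 152 y [-9.1  2.8 23.6] z [157.2 245.  273.3]
12 96 y [-11.1   2.6  14.7] z [232.1 248.7 258. ]
20 1 y [2.8 2.8 2.8] z [248.3 248.3 24
[... 1042 characters left out ...]
 y [-4.7 -0.9  4.6] z [245.1 247.5 249.3]
-28 10 y [-4.8 -1.1  3.9] z [243.4 246.8 249.6]
-20 14 y [-8.3  2.2  6.7] z [242.2 247.  260.3]
-12 48 y [-14.6  -2.3  13.8] z [234.1 255.1 261. ]
-4 64 y [-15.    0.3  25.6] z [160.5 254.1 275.7]
4 39 y [-14.6  -0.3  27.1] z [242.  256.3 276.1]
12 22 y [-15.1  -5.5  14.7] z [239.  257.  260.9]
20 5 y [-11.2  -3.8   6.4] z [253.2 254.1 254.2]
bandtop ((654.904541015625, -179.6175537109375), (137.3068084716797, 33.41737365722656), 81.84563446044922) [ 655.1 -178.2  168.8] 393
[ 654.9 -178.1] [0.119 0.993] along [-63.9   0.   63.5] across [-14.6  -0.2  16. ]
cups along [-104.3  -60.4   79.5   92.   112.2]
cups along [-104.6  -74.4   71.    93.6  112.9]
```

```bash
cat >> h.py <<'E'
from scipy.spatial.transform import Rotation as Ro
def Rt(adeg):
    a=np.deg2rad(adeg); x=np.array([np.cos(a),np.sin(a),0]); z=np.array([0,0,-1.]); return np.stack([x,np.cross(z,x),z],1)
def go(p,adeg):
    s=st(); R=Ro.from_rotvec(s["orientation"]).as_matrix()
    d=R.T@(np.array(p)-s["tool_pos"])*1000; w=Ro.from_matrix(R.T@Rt(adeg)).as_rotvec()
    print("shift mm",d.round(1),"turn",w.round(4),"dist",np.linalg.norm(d).round(1)); return d,w
def hs(y,x=0):  # headset-frame point on table -> world xy at start
    c=np.array([.657,-.178]);e=np.array([.119,.993]); return c+e*y+np.array([e[1],-e[0]])*x
E
python3 - <<'E'
from h import *
p=hs(-.020); print(p); go([*p,.30],-6.8)
E
```

```text
[ 0.65462 -0.19786]
{'time': 0.8, 'tool_pos': [0.1748, 0.5479, 0.2248], 'orientation': [-2.5366, -1.8533, -0.0003], 'wrist_force': [-0.8845, 0.1014, -0.2635], 'torque': [0.0199, 0.051, 0.0122], 'width': 0.0853}
shift mm [-564.6  683.8  -75.3] turn [-1.0000e-04 -2.0000e-04  1.3807e+00] dist 889.9
```

Request:
{"method": "send_rows", "body": {
  "increments": [0, 0, -40, 0, 0, 0.12, -1, -25, 30, -75, 0, 0, 0.24, -1, -50, 60, -75, 0, 0, 0.36, -1, -75, 90, -75, 0, 0, 0.48, -1, -100, 121, -75, 0, 0, 0.6, -1, -125, 151, -75, 0, 0, 0.72, -1, -150, 182, -75, 0, 0, 0.84, -1, -175, 212, -75, 0, 0, 0.96, -1]
}}

```text
time: 1.47
tool_pos: [0.3242, 0.315, 0.3]
orientation: [-3.107, -0.464, -0.002]
wrist_force: [1.0, -0.8, -0.2]
width: 0.0851
```

```bash
python3 - <<'E'
from h import *
go([.6546,-.1979,.30],-6.8)
E
```

```text
{'time': 1.4667, 'tool_pos': [0.3242, 0.315, 0.3], 'orientation': [-3.1067, -0.4638, -0.0015], 'wrist_force': [1.0104, -0.8071, -0.248], 'torque': [0.031, -0.0616, -0.0395], 'width': 0.0851}
shift mm [166.2 587.    0. ] turn [-0.0005 -0.001   0.415 ] dist 610.1
```

Request:
{"method": "send_rows", "body": {
  "increments": [11, 39, 0, 0, 0, 0.1, -1, 22, 78, 0, 0, 0, 0.2, -1, 33, 117, 0, 0, 0, 0.3, -1, 44, 156, 0, 0, 0, 0.415, -1, 55, 195, 0, 0, 0, 0.415, -1, 66, 234, 0, 0, 0, 0.415, -1, 77, 273, 0, 0, 0, 0.415, -1, 88, 312, 0, 0, 0, 0.415, -1]
}}

```text
time: 2.13
tool_pos: [0.5011, 0.043, 0.3]
orientation: [-3.136, 0.178, -0.001]
wrist_force: [0.2, 0.2, -0.3]
width: 0.0855
```

```bash
python3 - <<'E'
from h import *
go([.6546,-.1979,.21],-6.8)
E
```

```text
{'time': 2.1333, 'tool_pos': [0.5011, 0.043, 0.3], 'orientation': [-3.1364, 0.178, -0.0013], 'wrist_force': [0.2003, 0.2211, -0.3166], 'torque': [0.0269, -0.0363, 0.0076], 'width': 0.0855}
shift mm [179.7 222.   90.1] turn [-0.0002 -0.0008  0.0053] dist 299.5
```

Request:
{"method": "send_rows", "body": {
  "increments": [25, 31, 0, 0, 0, 0, -1, 50, 62, 0, 0, 0, 0, -1, 75, 93, 0, 0, 0, 0, -1, 100, 124, 0, 0, 0, 0, -1, 125, 155, 30, 0, 0, 0.005, -1, 150, 186, 60, 0, 0, 0.005, -1, 170, 210, 80, 0, 0, 0.005, -1, 180, 222, 90, 0, 0, 0.005, -1]
}}

```text
time: 2.8
tool_pos: [0.6546, -0.1984, 0.2067]
orientation: [-3.136, 0.188, 0.003]
wrist_force: [1.0, 0.9, -0.5]
width: 0.0855
```

```bash
python3 - <<'E'
from h import *
im=vision.get_image("top"); a=im["color"]
c=cv2.resize(a[130:250,220:380],(800,600),interpolation=cv2.INTER_CUBIC)
cv2.imwrite("pics/t1.png",c)
im=vision.get_image("scene"); a=im["color"]
cv2.imwrite("pics/s1.png",cv2.resize(a[70:250,120:360],(800,600),interpolation=cv2.INTER_CUBIC))
go([.6546,-.1979,.161],-6.8)
E
```

```text
{'time': 2.9, 'tool_pos': [0.6538, -0.1992, 0.2037], 'orientation': [-3.134, 0.1914, 0.01], 'wrist_force': [0.454, -1.0466, -0.1559], 'torque': [-0.0162, -0.0083, 0.0097], 'width': 0.0856}
shift mm [ 1.  -1.3 42.7] turn [-0.0013  0.0065 -0.0033] dist 42.8
```

View pics/t1.png

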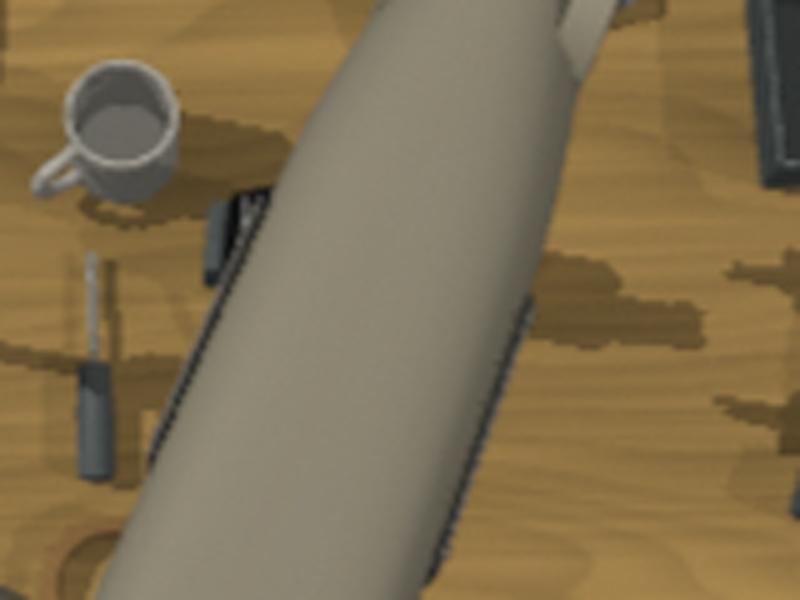

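View pics/s1.png

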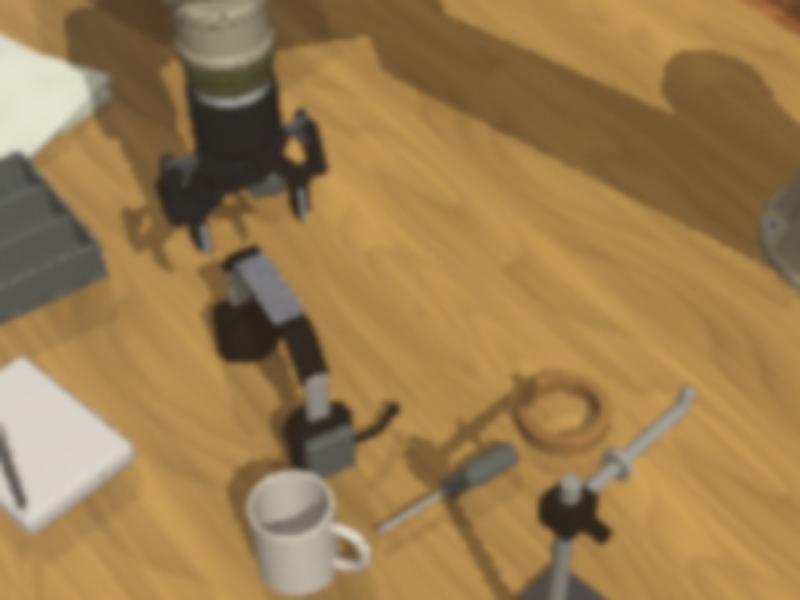

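Request:
{"method": "send_rows", "body": {
  "increments": [0, 0, 15, 0, 0, 0, -1, 0, 0, 30, 0, 0, 0, -1, 0, 0, 38, 0, 0, 0, -1, 0, 0, 38, 0, 0, 0, -1, 0, 0, 38, 0, 0, 0, -1]
}}

```text
time: 3.32
tool_pos: [0.6539, -0.1953, 0.1721]
orientation: [-3.136, 0.184, 0.001]
wrist_force: [-0.8, -1.0, 0.3]
width: 0.0854
```

```bash
python3 - <<'E'
from h import *
im=vision.get_image("scene"); a=im["color"]
cv2.imwrite("pics/s2.png",cv2.resize(a[100:220,150:310],(800,600),interpolation=cv2.INTER_CUBIC))
go([.6546,-.1979,.168],-6.8)
E
```

```text
{'time': 3.3667, 'tool_pos': [0.6544, -0.1955, 0.1728], 'orientation': [3.136, -0.1844, 0.0016], 'wrist_force': [-0.5278, -0.1165, 0.8178], 'torque': [-0.0379, -0.0423, -0.0096], 'width': 0.0857}
shift mm [0.5 2.3 4.8] turn [ 0.0002 -0.001   0.0012] dist 5.4
```

View pics/s2.png

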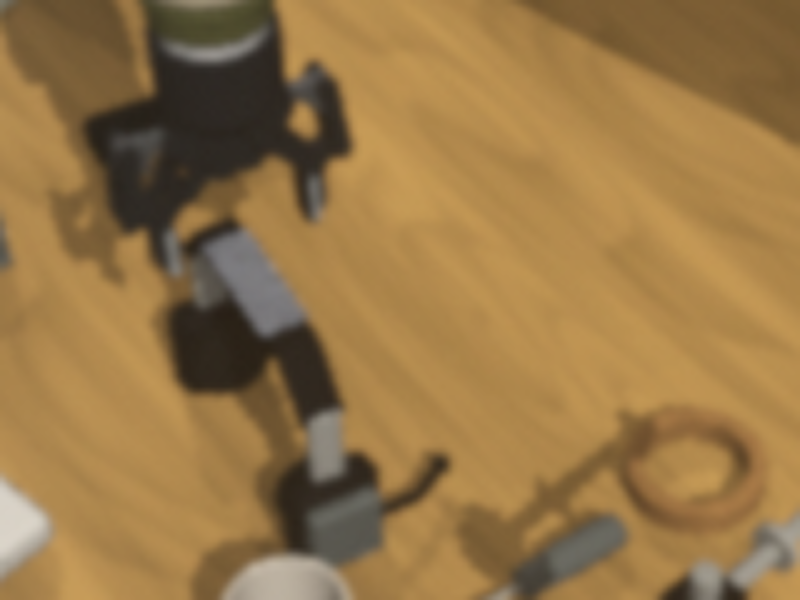

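```bash
python3 - <<'E'
from h import *
im=vision.get_image("scene"); a=im["color"].copy()
f=lambda p:tuple(((np.array(proj(im,p))-[150,100])*5).round(0).astype(int).tolist())
for y in(-.06,-.02,0,.06): print(y,f([*hs(y),.168]))
s=st()
p=s["tool_pos"]; print("tcp",f(p)); ax=np.array([.993,-.119,0])
for k in(.0427,-.0427): print(f(p+ax*k+[0,0,-.009]), f(p+ax*k+[0,0,-.022]))
P,u,v=cloud(im,np.ones((384,512),bool))
n=(np.abs(P-p)<.09).all(1)&(P[:,2]>.12)
Q=P[n]; L=(Q-p)@np.stack([ax,[.119,.993,0],[0,0,1]],1)*1000
for lo,hi in((25,90),(-90,-25)):
  m=(L[:,0]>lo)&(L[:,0]<hi)&(L[:,2]<30); print(m.sum(),np.percentile(L[m],[2,50,98],axis=0).round(0).tolist())
m=(abs(Q[:,2]-.168)<.004); print("band",m.sum(),np.percentile(L[m],[2,50,98],axis=0).round(1).tolist())
E
```

```text
-0.06 (216, 225)
-0.02 (243, 263)
0 (257, 283)
0.06 (300, 344)
{'time': 3.4167, 'tool_pos': [0.6547, -0.1957, 0.1732], 'orientation': [3.1356, -0.1844, 0.0029], 'wrist_force': [0.3664, 0.0589, 0.2831], 'torque': [-0.0706, 0.0106, 0.045], 'width': 0.0855}
tcp (244, 259)
(182, 294) (185, 309)
(307, 246) (309, 261)
6 [[47.0, 6.0, 21.0], [51.0, 9.0, 25.0], [55.0, 11.0, 29.0]]
12 [[-52.0, -7.0, 19.0], [-42.0, 6.0, 25.0], [-40.0, 11.0, 29.0]]
band 290 [[-13.1, -43.8, -8.5], [1.7, 20.5, -4.6], [17.1, 75.5, -1.8]]
```

```bash
python3 - <<'E'
from h import *
im=vision.get_image("scene"); a=im["color"]
s=st(); p=s["tool_pos"]; ax=np.array([.993,-.119,0]); B=np.stack([ax,[.119,.993,0],[0,0,1]],1)
P,u,v=cloud(im,np.ones((384,512),bool)); L=(P-p)@B*1000
for (cu,cv) in ((213,142),(213,138),(184,153),(184,149)):
  for k in range(len(u)):
    if abs(u[k]-cu)<=2 and v[k]==cv: print(u[k],v[k],L[k].round(0), P[k].round(3), a[v[k],u[k]])
cv2.imwrite("pics/s3.png",cv2.resize(a[110:180,160:250],(770,600),interpolation=cv2.INTER_NEAREST))
E
```

```text
{'time': 3.4667, 'tool_pos': [0.6548, -0.1958, 0.1732], 'orientation': [3.1355, -0.1846, 0.0032], 'wrist_force': [0.7185, 0.2176, 0.2981], 'torque': [-0.0084, -0.0754, 0.0196], 'width': 0.0853}
211 142 [-39.  11.  32.] [ 0.617 -0.18   0.205] [61 75 87]
212 142 [-43.  10.  29.] [ 0.613 -0.181  0.203] [ 89 101 109]
213 142 [-47.   9.  27.] [ 0.61  -0.181  0.2  ] [ 97 119 135]
214 142 [-136. -194. -174.] [ 0.497 -0.372 -0.001] [ 86 125 154]
215 142 [-138. -190. -172.] [ 0.495 -0.368  0.001] [ 78 131 168]
211 138 [-40.  13.  50.] [ 0.617 -0.178  0.223] [67 73 78]
212 138 [-44.  10.  45.] [ 0.612 -0.181  0.218] [ 95 101 104]
213 138 [-47.  10.  43.] [ 0.609 -0.18   0.217] [86 94 99]
214 138 [-52.   6.  39.] [ 0.604 -0.183  0.212] [ 67  90 108]
215 138 [-152. -219. -180.] [ 0.478 -0.395 -0.007] [ 68 115 149]
182 153 [56. 10. 30.] [ 0.712 -0.193  0.203] [56 78 95]
183 153 [52.  6. 25.] [ 0.707 -0.196  0.198] [ 79  91 101]
184 153 [51. 12. 29.] [ 0.707 -0.19   0.203] [101 109 115]
185 153 [46.  7. 23.] [ 0.702 -0.194  0.196] [ 89 103 112]
186 153 [ -18. -190. -173.] [ 0.614 -0.383  0.   ] [ 67  91 110]
182 149 [53.  6. 42.] [ 0.708 -0.196  0.215] [63 68 71]
183 149 [52. 12. 46.] [ 0.708 -0.19   0.219] [ 95  99 101]
184 149 [49. 12. 44.] [ 0.704 -0.19   0.217] [103 108 112]
185 149 [46. 14. 45.] [ 0.702 -0.188  0.218] [79 90 99]
186 149 [ 17. -70. -38.] [ 0.663 -0.267  0.136] [49 65 78]
```

View pics/s3.png

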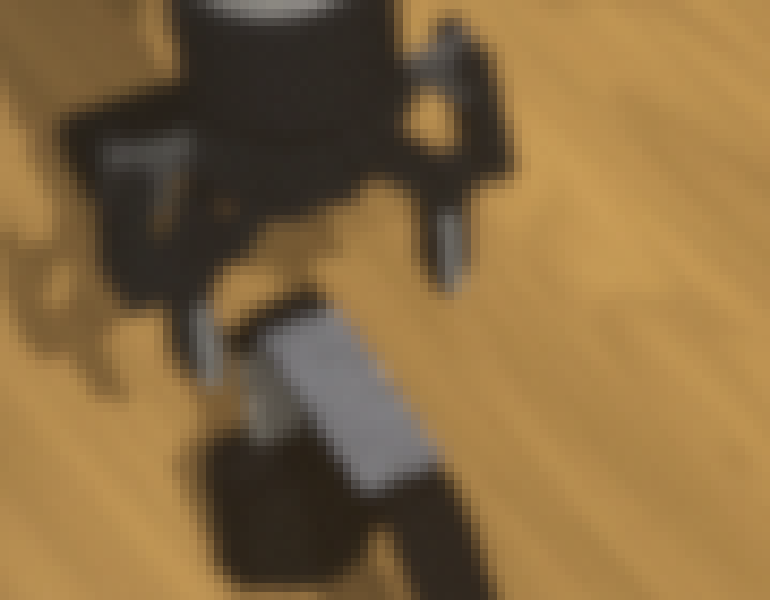

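Request:
{"method": "send_rows", "body": {
  "increments": [0, 2, 8, 0, 0, 0, -1, 0, 2, 16, 0, 0, 0, -1, 0, 2, 22, 0, 0, 0, -1, 0, 2, 22, 0, 0, 0, -1]
}}

```text
time: 3.8
tool_pos: [0.6528, -0.1975, 0.1473]
orientation: [-3.135, 0.185, 0.005]
wrist_force: [0.1, 0.3, 0.4]
width: 0.0855
```

```bash
cat >> h.py <<'E'
def look(name,c,fn,ang=-6.8):
    im=vision.get_image(name); a=im["color"]
    u0,v0,w,h_=c; k=min(800/w,600/h_); cv2.imwrite(fn,cv2.resize(a[v0:v0+h_,u0:u0+w],(int(w*k),int(h_*k)),interpolation=cv2.INTER_CUBIC)); return im
def fingers(im,ang):
    s=st(); p=s["tool_pos"]; c,sn=np.cos(np.deg2rad(ang)),np.sin(np.deg2rad(ang)); B=np.array([[c,-sn,0],[sn,c,0],[0,0,1.]])
    P,u,v=cloud(im,np.ones((384,512),bool)); L=(P-p)@B*1000; w=s["width"]*500
    for lo,hi in((w,w+16),(-w-16,-w)):
        m=(L[:,0]>lo)&(L[:,0]<hi)&(abs(L[:,1])<15)&(L[:,2]>-40)&(L[:,2]<60)
        if m.sum(): print("finger",m.sum(),np.percentile(L[m],[1,50,99],axis=0).round(0).tolist(),"lowest world z",np.sort(P[m][:,2])[:6].round(3))
E
python3 - <<'E'
from h import *
im=look("scene",(160,110,90,70),"pics/s4.png"); fingers(im,-6.8)
E
```

```text
{'time': 3.85, 'tool_pos': [0.6531, -0.1976, 0.1481], 'orientation': [-3.1351, 0.1853, 0.004], 'wrist_force': [-0.0734, 0.1908, -0.5103], 'torque': [-0.0247, 0.0422, -0.0052], 'width': 0.0858}
finger 40 [[46.0, -3.0, 24.0], [52.0, 8.0, 40.0], [59.0, 14.0, 57.0]] lowest world z [0.172 0.172 0.172 0.176 0.176 0.177]
finger 22 [[-54.0, 2.0, 27.0], [-48.0, 9.0, 40.0], [-43.0, 12.0, 59.0]] lowest world z [0.175 0.175 0.177 0.177 0.177 0.181]
```

View pics/s4.png

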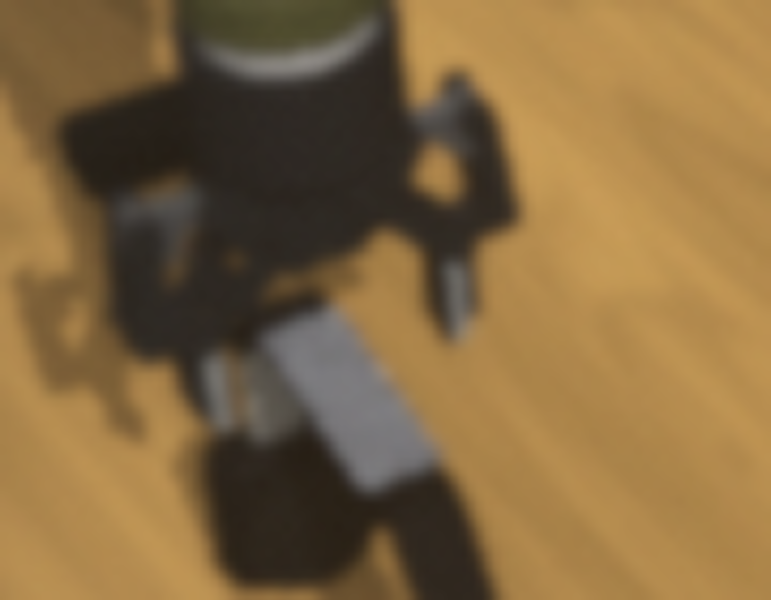

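```bash
python3 - <<'E'
from h import *
im=vision.get_image("scene"); s=st(); p=s["tool_pos"]; c,sn=np.cos(np.deg2rad(-6.8)),np.sin(np.deg2rad(-6.8)); B=np.array([[c,-sn,0],[sn,c,0],[0,0,1.]])
P,u,v=cloud(im,np.ones((384,512),bool)); L=((P-p)@B*1000).round(0)
for cu in (190,196):
  for k in range(len(u)):
    if u[k]==cu and 108<=v[k]<=150 and v[k]%2==0: print(cu,v[k],L[k].tolist(),im["color"][v[k],u[k]].tolist())
E
```

```text
{'time': 3.9, 'tool_pos': [0.6535, -0.1977, 0.1488], 'orientation': [-3.1355, 0.1853, 0.0023], 'wrist_force': [-0.5608, 0.0174, -0.0895], 'torque': [-0.0162, -0.0629, 0.0204], 'width': 0.0854}
190 108 [21.0, 34.0, 221.0] [83, 108, 116]
190 110 [21.0, 32.0, 213.0] [49, 79, 83]
190 112 [22.0, 34.0, 208.0] [44, 72, 76]
190 114 [23.0, 33.0, 200.0] [48, 75, 79]
190 116 [21.0, 25.0, 187.0] [98, 108, 112]
190 118 [21.0, 23.0, 179.0] [99, 103, 106]
190 120 [24.0, 30.0, 179.0] [40, 44, 49]
190 122 [25.0, 30.0, 172.0] [35, 40, 45]
190 124 [25.0, 27.0, 163.0] [36, 40, 46]
190 126 [27.0, 30.0, 159.0] [35, 40, 46]
190 128 [27.0, 28.0, 150.0] [34, 39, 44]
190 130 [27.0, 27.0, 142.0] [34, 39, 44]
190 132 [22.0, 10.0, 119.0] [31, 37, 42]
190 134 [23.0, 10.0, 113.0] [35, 40, 45]
190 136 [24.0, 10.0, 106.0] [33, 39, 44]
190 138 [27.0, 17.0, 104.0] [34, 40, 45]
190 140 [28.0, 15.0, 95.0] [34, 41, 46]
190 142 [29.0, 16.0, 89.0] [38, 47, 55]
190 144 [30.0, 18.0, 83.0] [40, 57, 71]
190 146 [13.0, -39.0, 21.0] [33, 44, 54]
190 148 [15.0, -36.0, 16.0] [48, 52, 57]
190 150 [17.0, -31.0, 12.0] [67, 71, 75]
19
[... 194 characters left out ...]
, 140]
196 118 [7.0, 32.0, 179.0] [86, 90, 94]
196 120 [9.0, 35.0, 176.0] [39, 44, 49]
196 122 [9.0, 35.0, 169.0] [35, 41, 46]
196 124 [12.0, 39.0, 166.0] [36, 42, 47]
196 126 [11.0, 36.0, 156.0] [36, 41, 47]
196 128 [13.0, 37.0, 151.0] [36, 42, 47]
196 130 [13.0, 36.0, 142.0] [35, 40, 46]
196 132 [5.0, 11.0, 113.0] [32, 38, 43]
196 134 [6.0, 14.0, 108.0] [34, 40, 45]
196 136 [6.0, 10.0, 98.0] [36, 41, 46]
196 138 [7.0, 10.0, 90.0] [35, 41, 47]
196 140 [7.0, 9.0, 81.0] [39, 54, 66]
196 142 [-74.0, -224.0, -148.0] [44, 75, 97]
196 144 [-9.0, -41.0, 18.0] [35, 51, 64]
196 146 [-4.0, -31.0, 20.0] [70, 72, 76]
196 148 [-1.0, -24.0, 18.0] [118, 116, 117]
196 150 [3.0, -15.0, 20.0] [122, 120, 120]
```

Request:
{"method": "send_rows", "body": {
  "increments": [1, 0, 5, 0, 0, 0, -1, 1, 0, 10, 0, 0, 0, -1, 1, 0, 15, 0, 0, 0, -1, 1, 0, 15, 0, 0, 0, -1, 1, 0, 15, 0, 0, 0, -1]
}}

```text
time: 4.32
tool_pos: [0.6546, -0.1978, 0.134]
orientation: [-3.136, 0.185, 0.002]
wrist_force: [0.1, -0.2, -0.4]
width: 0.0855
```

```bash
python3 - <<'E'
from h import *
im=look("scene",(160,110,90,70),"pics/s5.png"); fingers(im,-6.8); print(sensors.sense()["joints"])
E
```

```text
{'time': 4.3667, 'tool_pos': [0.6548, -0.198, 0.1345], 'orientation': [-3.1359, 0.1853, 0.0006], 'wrist_force': [-0.449, -0.098, 0.1523], 'torque': [0.0301, -0.0574, 0.0133], 'width': 0.0856}
finger 42 [[46.0, -6.0, 21.0], [52.0, 9.0, 41.0], [59.0, 14.0, 58.0]] lowest world z [0.155 0.158 0.16  0.16  0.162 0.163]
finger 20 [[-51.0, 4.0, 25.0], [-46.0, 9.0, 45.0], [-43.0, 12.0, 59.0]] lowest world z [0.159 0.161 0.163 0.163 0.165 0.169]
[-4.10821762e-01  5.61983187e-01  2.07032761e-01  1.21627295e+00
  9.19105732e-05  1.27804158e+00]
```

View pics/s5.png

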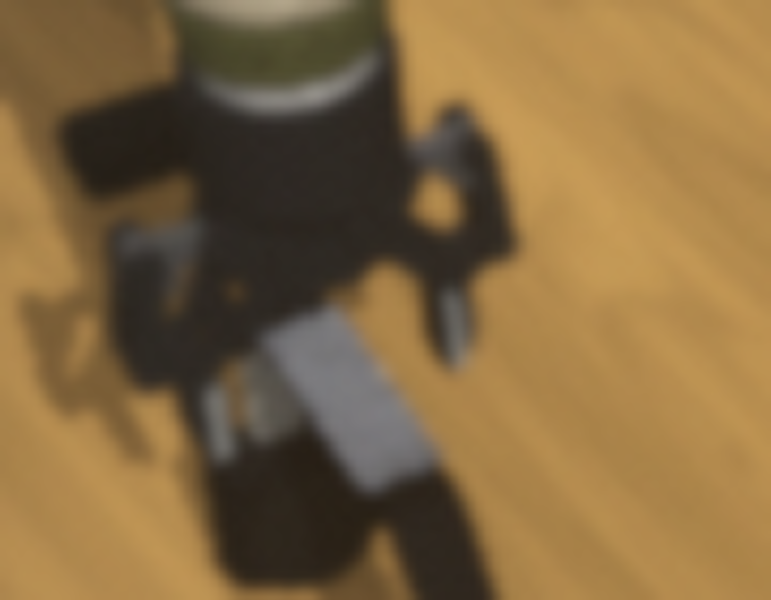

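Request:
{"method": "send_rows", "body": {
  "increments": [0, 0, 0, 0, 0, 0, -0.1, 0, 0, 0, 0, 0, 0, -0.1, 0, 0, 0, 0, 0, 0, -0.1, 0, 0, 0, 0, 0, 0, -0.1, 0, 0, 0, 0, 0, 0, -0.1],
  "newtons": 30
}}

```text
time: 4.78
tool_pos: [0.655, -0.198, 0.1348]
orientation: [3.136, -0.185, 0.0]
wrist_force: [-0.3, 0.6, -0.0]
width: 0.0468
```

```bash
python3 - <<'E'
from h import *
im=look("scene",(160,110,90,70),"pics/s6.png"); fingers(im,-6.8)
E
```

```text
{'time': 4.8333, 'tool_pos': [0.655, -0.198, 0.1348], 'orientation': [-3.1361, 0.1852, -0.0004], 'wrist_force': [0.2363, -0.4787, 0.2243], 'torque': [0.0486, 0.0049, -0.0476], 'width': 0.047}
finger 53 [[27.0, -8.0, 12.0], [33.0, 9.0, 37.0], [39.0, 14.0, 60.0]] lowest world z [0.147 0.148 0.15  0.151 0.152 0.155]
finger 35 [[-38.0, 4.0, 15.0], [-29.0, 9.0, 41.0], [-24.0, 13.0, 59.0]] lowest world z [0.149 0.151 0.152 0.154 0.157 0.158]
```

View pics/s6.png

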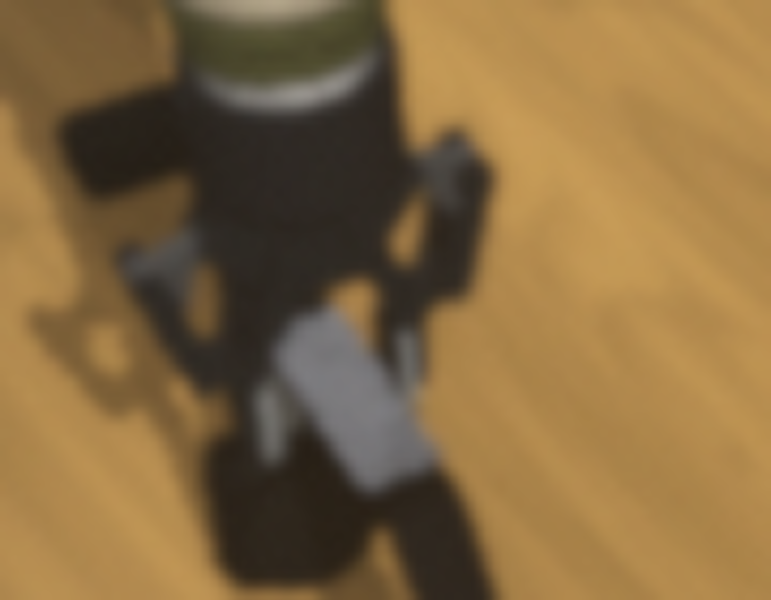

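Request:
{"method": "send_rows", "body": {
  "increments": [0, 0, 0, 0, 0, 0, 0.1, 0, 0, 0, 0, 0, 0, 0.2, 0, 0, 0, 0, 0, 0, 0.3, 0, 0, 0, 0, 0, 0, 0.4, 0, 0, 0, 0, 0, 0, 0.5, 0, 0, 0, 0, 0, 0, 0.6],
  "newtons": 30
}}

```text
time: 5.33
tool_pos: [0.6548, -0.198, 0.1348]
orientation: [-3.136, 0.185, 0.0]
wrist_force: [-0.9, -1.3, 0.9]
width: 0.0295
```

Request:
{"method": "send_rows", "body": {
  "increments": [0, 0, 0, 0, 0, 0, 1, 0, 0, 0, 0, 0, 0, 1, 0, 0, 0, 0, 0, 0, 1, 0, 0, 0, 0, 0, 0, 1],
  "newtons": 110
}}

```text
time: 5.67
tool_pos: [0.655, -0.1982, 0.135]
orientation: [3.136, -0.185, 0.001]
wrist_force: [-1.0, -1.2, 3.9]
width: 0.028
```

```bash
python3 - <<'E'
from h import *
im=look("scene",(160,110,90,70),"pics/s7.png"); fingers(im,-6.8)
E
```

```text
{'time': 5.7167, 'tool_pos': [0.655, -0.1982, 0.135], 'orientation': [3.1358, -0.1853, 0.0006], 'wrist_force': [-1.2445, -0.5566, 4.4144], 'torque': [-0.0504, 0.3766, 0.0532], 'width': 0.0282}
finger 48 [[16.0, -6.0, 10.0], [23.0, 8.0, 34.0], [30.0, 14.0, 60.0]] lowest world z [0.144 0.146 0.146 0.149 0.149 0.151]
finger 27 [[-28.0, 3.0, 15.0], [-20.0, 9.0, 41.0], [-15.0, 13.0, 58.0]] lowest world z [0.15  0.15  0.157 0.162 0.162 0.164]
```

View pics/s7.png

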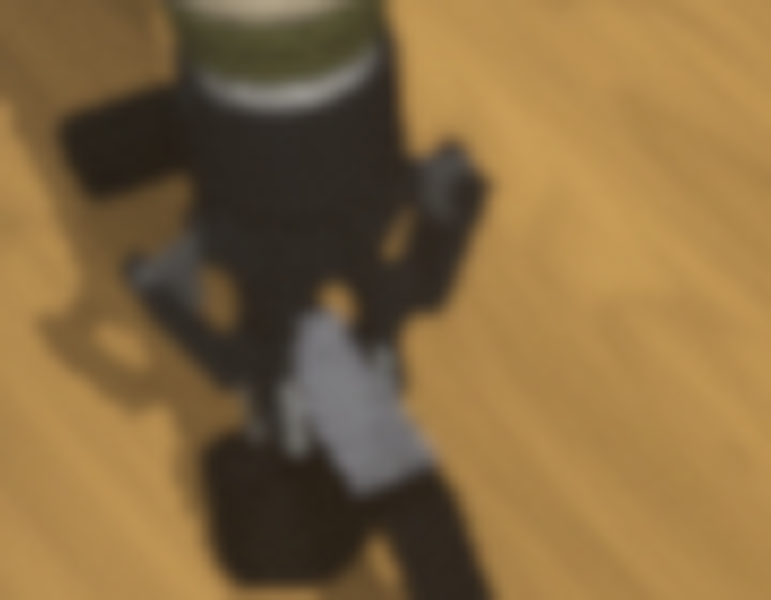

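Request:
{"method": "send_rows", "body": {
  "increments": [0, 0, -2, 0, 0, 0, 1, 0, 0, -5, 0, 0, 0, 1, 0, 0, -10, 0, 0, 0, 1, 0, 0, -16, 0, 0, 0, 1, 0, 0, -22, 0, 0, 0, 1, 0, 0, -27, 0, 0, 0, 1, 0, 0, -30, 0, 0, 0, 1, 0, 0, -30, 0, 0, 0, 1],
  "newtons": 110
}}

```text
time: 6.38
tool_pos: [0.6556, -0.1982, 0.166]
orientation: [3.136, -0.185, 0.003]
wrist_force: [0.1, -0.4, -3.2]
width: 0.0285
```

```bash
cat >> h.py <<'E'
def avg(n,name="scene"):
    F=[];T=[]
    for i in range(n):
        im=vision.get_image(name); s=sensors.sense(); F.append(s["wrist_force"]);T.append(s["torque"])
    F=np.array(F);T=np.array(T); print("F",F.mean(0).round(3),"T",T.mean(0).round(4),"se",(F.std(0)/n**.5).round(3),(T.std(0)/n**.5).round(4)); 
    print("halves",F[:n//2].mean(0).round(2),T[:n//2].mean(0).round(3),F[n//2:].mean(0).round(2),T[n//2:].mean(0).round(3))
    return F.mean(0),T.mean(0),s,im
E
python3 - <<'E'
from h import *
im=look("scene",(150,80,120,90),"pics/s8.png"); avg(12); st()
E
```

```text
F [-0.289  0.103 -3.256] T [-0.164   0.0262 -0.0204] se [0.13  0.133 0.149] [0.0058 0.0055 0.0074]
halves [-0.32  0.06 -3.05] [-0.168  0.035 -0.029] [-0.26  0.15 -3.46] [-0.16   0.018 -0.012]
{'time': 7.0333, 'tool_pos': [0.6549, -0.198, 0.1646], 'orientation': [-3.136, 0.1852, 0.0001], 'wrist_force': [0.2722, 0.7074, -3.5783], 'torque': [-0.1563, 0.013, -0.0081], 'width': 0.0283}
```

View pics/s8.png

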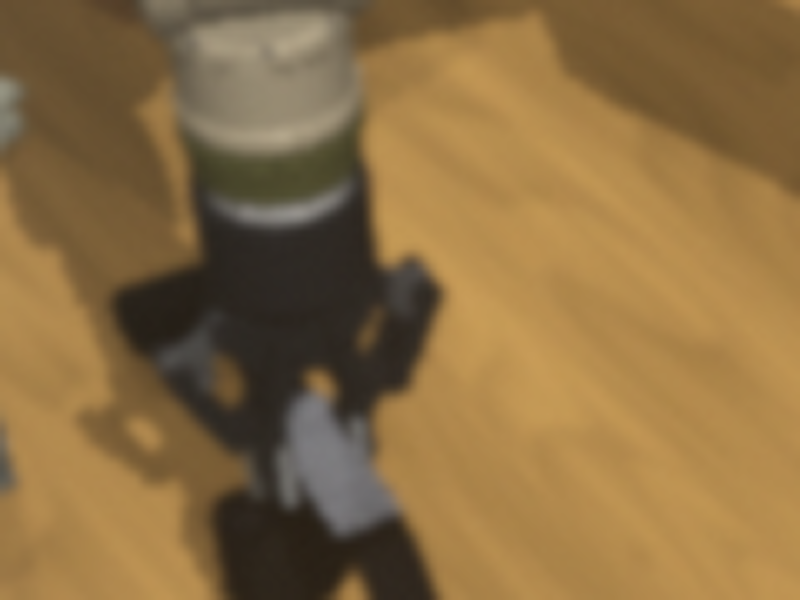

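```bash
cat >> h.py <<'E'
def tilt(im,ang,zoff):
    # fit line to top of band on heavy side of grip: z vs along-y, relative to TCP
    s=sensors.sense(); p=s["tool_pos"]; c,sn=np.cos(np.deg2rad(ang)),np.sin(np.deg2rad(ang)); B=np.array([[c,-sn,0],[sn,c,0],[0,0,1.]])
    P,u,v=cloud(im,np.ones((384,512),bool)); L=(P-p)@B*1000
    m=(abs(L[:,0])<12)&(L[:,1]>16)&(L[:,1]<74)&(abs(L[:,2]-zoff)<9)
    q=L[m]; A=np.c_[q[:,1],np.ones(len(q))]
    for _ in range(3):
        k,_r,_,_=np.linalg.lstsq(A,q[:,2],rcond=None); r=q[:,2]-A@k; g=abs(r)<4; A=A[g];q=q[g]
    print("band tilt deg",np.rad2deg(np.arctan(k[0])).round(2),"z at grip",k[1].round(1),"n",len(q),"x",np.percentile(q[:,0],[2,50,98]).round(1),"rms",r.std().round(2)); 
E
python3 - <<'E'
from h import *
im=vision.get_image("scene"); tilt(im,-6.8,34)
go([.62,-.198,.26],-6.8)
E
```

```text
band tilt deg -1.21 z at grip 34.4 n 110 x [-11.5  -0.1  11.3] rms 1.55
{'time': 7.0833, 'tool_pos': [0.655, -0.198, 0.1646], 'orientation': [-3.136, 0.1853, 0.0], 'wrist_force': [-0.2213, 0.6484, -3.001], 'torque': [-0.1517, 0.0072, -0.0236], 'width': 0.0282}
shift mm [-34.7   4.1 -95.4] turn [-0.0001  0.      0.0007] dist 101.6
```

Request:
{"method": "send_rows", "body": {
  "increments": [0, 0, -8, 0, 0, 0, 1, 0, 0, -20, 0, 0, 0, 1, 0, 0, -36, 0, 0, 0, 1, -5, 0, -54, 0, 0, 0, 1, -12, 0, -72, 0, 0, 0, 1, -22, 0, -86, 0, 0, 0, 1, -36, 0, -93, 0, 0, 0, 1, -52, 0, -95, 0, 0, 0, 1]
}}

```text
time: 7.75
tool_pos: [0.6036, -0.1922, 0.2622]
orientation: [3.135, -0.185, 0.006]
wrist_force: [-0.6, -0.7, -3.2]
width: 0.0282
```

```bash
python3 - <<'E'
from h import *
go([.444,-.12,.26],8.7)
E
```

```text
{'time': 7.75, 'tool_pos': [0.6036, -0.1922, 0.2622], 'orientation': [3.1349, -0.1849, 0.0056], 'wrist_force': [-0.6021, -0.6813, -3.2175], 'torque': [-0.2181, -0.0644, -0.0174], 'width': 0.0282}
shift mm [-167.   -52.9    1.5] turn [ 0.0015 -0.0035 -0.2697] dist 175.2
```

Request:
{"method": "send_rows", "body": {
  "increments": [-16, -5, 0, 0, 0, -0.02, 1, -37, -12, 0, 0, 0, -0.06, 1, -60, -19, 0, 0, 0, -0.11, 1, -84, -27, 0, 0, 0, -0.16, 1, -108, -34, 0, 0, 0, -0.21, 1, -132, -42, 0, 0, 0, -0.25, 1, -152, -49, 0, 0, 0, -0.27, 1, -164, -58, 0, 0, 0, -0.27, 1]
}}

```text
time: 8.42
tool_pos: [0.4446, -0.1142, 0.2605]
orientation: [3.132, 0.239, -0.0]
wrist_force: [0.1, 0.4, -2.2]
width: 0.0282
```

```bash
python3 - <<'E'
from h import *
go([.444,.133,.26],8.7)
E
```

```text
{'time': 8.4167, 'tool_pos': [0.4446, -0.1142, 0.2605], 'orientation': [3.1322, 0.239, -0.0002], 'wrist_force': [0.0921, 0.4126, -2.1866], 'torque': [-0.1396, 0.0214, 0.01], 'width': 0.0282}
shift mm [  36.9 -244.5    0.4] turn [0.0002 0.0001 0.0005] dist 247.2
```

Request:
{"method": "send_rows", "body": {
  "increments": [2, -14, 0, 0, 0, 0, 1, 5, -34, 0, 0, 0, 0, 1, 9, -60, 0, 0, 0, 0, 1, 13, -88, 0, 0, 0, 0, 1, 17, -116, 0, 0, 0, 0, 1, 21, -144, 0, 0, 0, 0, 1, 26, -172, 0, 0, 0, 0, 1, 29, -194, 0, 0, 0, 0, 1]
}}

```text
time: 9.08
tool_pos: [0.4459, 0.083, 0.2606]
orientation: [-3.132, -0.24, -0.002]
wrist_force: [0.2, 0.5, -2.7]
width: 0.0279
```

Request:
{"method": "send_rows", "body": {
  "increments": [3, -18, 0, 0, 0, 0, 1, 5, -34, 0, 0, 0, 0, 1, 7, -44, 0, 0, 0, 0, 1, 8, -50, 0, 0, 0, 0, 1, 8, -50, 0, 0, 0, 0, 1, 8, -50, 0, 0, 0, 0, 1]
}}

```text
time: 9.58
tool_pos: [0.4468, 0.1314, 0.2598]
orientation: [3.132, 0.239, 0.0]
wrist_force: [-0.6, -0.1, -2.6]
width: 0.0279
```

```bash
python3 - <<'E'
from h import *
im=look("scene",(210,90,160,120),"pics/s9.png"); im2=look("top",(120,130,160,120),"pics/t9.png")
F,T,s,im=avg(50)
tilt(im,8.7,34); go([.444,.133,.26],8.7)
R=Ro.from_euler("z",8.7,degrees=True).as_matrix(); print("headset frame F",(R.T@F).round(3),"T",(R.T@T).round(4), "y off", (R.T@T)[0]/F[2])
E
```

```text
F [ 0.061 -0.024 -2.94 ] T [-0.1614 -0.0322  0.0037] se [0.071 0.063 0.076] [0.0042 0.0034 0.0044]
halves [ 0.1   0.11 -3.04] [-0.167 -0.032  0.002] [ 0.02 -0.16 -2.84] [-0.156 -0.032  0.005]
band tilt deg -1.6 z at grip 34.9 n 144 x [-11.4   0.7  11.4] rms 1.31
{'time': 12.1833, 'tool_pos': [0.4469, 0.1318, 0.2597], 'orientation': [-3.1324, -0.2386, -0.0001], 'wrist_force': [0.6313, -0.7091, -3.2326], 'torque': [-0.2228, -0.0037, 0.0335], 'width': 0.0281}
shift mm [-2.7 -1.6 -0.3] turn [-0.0001 -0.0001  0.0002] dist 3.2
headset frame F [ 0.057 -0.033 -2.94 ] T [-0.1644 -0.0074  0.0037] y off 0.05592576508013134
```

View pics/s9.png

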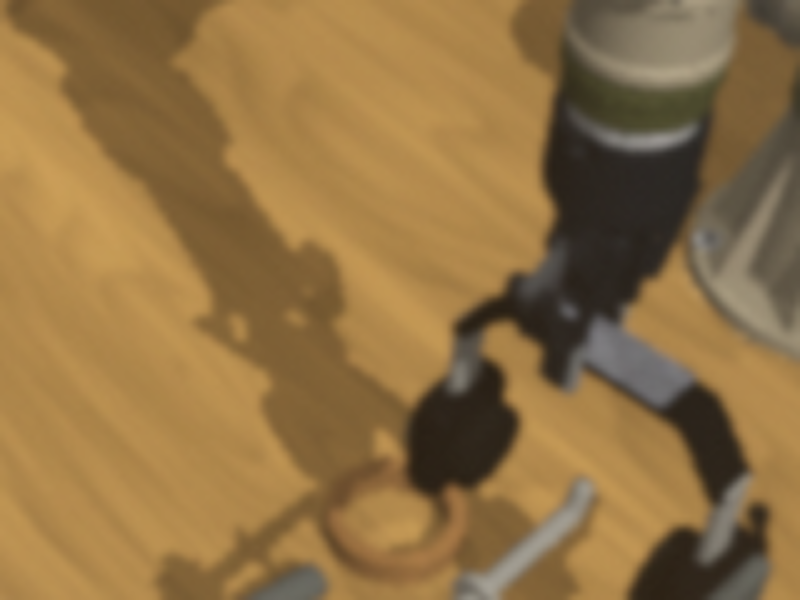

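View pics/t9.png

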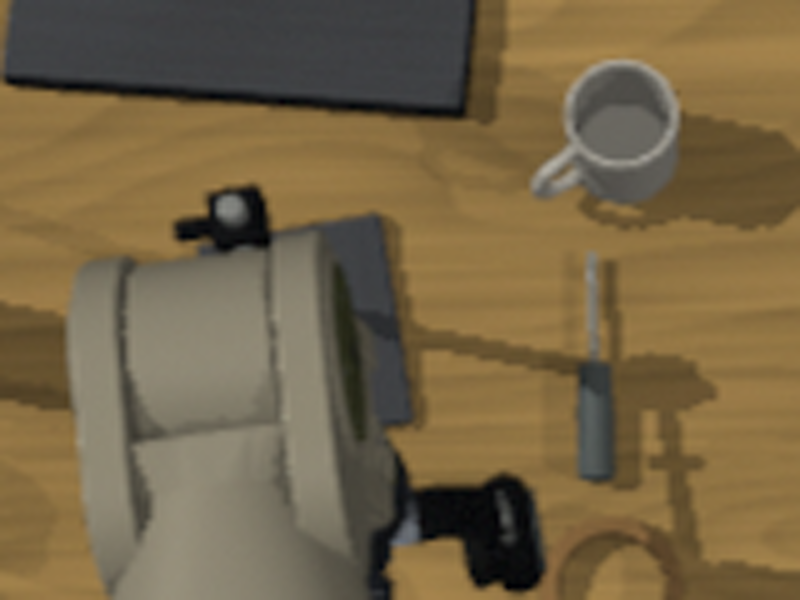

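Request:
{"method": "send_rows", "body": {
  "increments": [-3, -2, 0, 0.014, 0, 0, 1, -3, -2, 0, 0.028, 0, 0, 1, -3, -2, 0, 0.028, 0, 0, 1, -3, -2, 0, 0.028, 0, 0, 1],
  "newtons": 120
}}

```text
time: 12.52
tool_pos: [0.4437, 0.133, 0.2598]
orientation: [-3.105, -0.236, 0.003]
wrist_force: [0.2, 0.1, -2.4]
width: 0.0278
```

```bash
cat >> h.py <<'E'
def off(n,ang=8.7):
    F,T,s,im=avg(n); R=Ro.from_euler("z",ang,degrees=True).as_matrix(); f=R.T@F;t=R.T@T
    print("headset frame F",f.round(3),"T",t.round(4),"yoff",(t[0]/f[2]*1000).round(1),"xoff",(-t[1]/f[2]*1000).round(1)); return im
E
python3 - <<'E'
from h import *
im=vision.get_image("scene"); tilt(im,8.7,34)
im=off(110); tilt(im,8.7,34); st()
E
```

```text
band tilt deg -0.15 z at grip 34.9 n 149 x [-11.5  -0.   11.5] rms 1.21
F [-0.043  0.075 -3.018] T [-0.2086 -0.0328 -0.0004] se [0.046 0.043 0.047] [0.0028 0.0026 0.0027]
halves [-0.04  0.1  -2.96] [-0.209 -0.035  0.001] [-0.04  0.05 -3.08] [-0.208 -0.03  -0.002]
headset frame F [-0.031  0.08  -3.018] T [-0.2112 -0.0009 -0.0004] yoff 70.0 xoff -0.3
band tilt deg -0.19 z at grip 35.0 n 147 x [-11.4   0.7  11.5] rms 1.41
{'time': 18.0667, 'tool_pos': [0.4436, 0.1333, 0.2597], 'orientation': [-3.1046, -0.2363, 0.0032], 'wrist_force': [-0.9105, -0.2027, -2.8747], 'torque': [-0.1939, -0.0275, -0.0222], 'width': 0.0279}
```

Request:
{"method": "send_rows", "body": {
  "increments": [0, 3, 0, 0, 0, 0, 1, 6, 7, 0, 0, 0, 0, 1, 18, 7, 0, 0, 0, 0, 1, 36, 7, 0, 0, 0, 0, 1, 56, 7, 0, 0, 0, 0, 1, 76, 7, 0, 0, 0, 0, 1, 92, 7, 0, 0, 0, 0, 1, 100, 7, 0, 0, 0, 0, 1]
}}

```text
time: 18.73
tool_pos: [0.546, 0.1413, 0.2589]
orientation: [-3.105, -0.236, 0.002]
wrist_force: [0.5, -0.1, -2.9]
width: 0.028
```

```bash
python3 - <<'E'
from h import *
im=look("scene",(230,110,120,90),"pics/s10.png"); 
for _ in range(4): im=vision.get_image("scene")
s=st(); p=s["tool_pos"]*1000; print("lat",-.1513*p[0]+.9885*p[1],"long",.9885*p[0]+.1513*p[1])
tilt(im,8.7,34)
# rod points in stand frame
P,u,v=cloud(im,np.ones((384,512),bool)); P=P*1000
lat=-.1513*P[:,0]+.9885*P[:,1]; lo=.9885*P[:,0]+.1513*P[:,1]
for a in range(500,680,12):
    m=(lo>a)&(lo<a+12)&(abs(lat-114.7)<16)&(P[:,2]>235)&(P[:,2]<275)
    if m.sum()>2: print(a+6,m.sum(),"lat",np.percentile(lat[m],[3,50,97]).round(1),"z",np.percentile(P[m,2],[3,50,97]).round(1))
E
```

```text
{'time': 18.9833, 'tool_pos': [0.5426, 0.1413, 0.2594], 'orientation': [-3.1047, -0.2363, 0.0051], 'wrist_force': [-0.7688, 0.0392, -3.8811], 'torque': [-0.2192, -0.0235, -0.0058], 'width': 0.0279}
lat 57.61284187337982 long 557.787026836084
band tilt deg -0.32 z at grip 35.1 n 169 x [-10.8   0.3  11.6] rms 1.31
542 4 lat [107.3 114.  117.7] z [244.  245.1 247.2]
554 18 lat [107.2 113.7 117.9] z [242.  245.9 250. ]
566 21 lat [108.3 114.2 118.4] z [242.3 246.5 248.7]
578 17 lat [107.1 114.9 117.9] z [241.4 246.6 250.2]
590 19 lat [108.2 114.7 118.2] z [240.9 247.7 249.9]
602 20 lat [103.9 115.8 125.8] z [243.3 250.3 256.7]
614 51 lat [100.6 113.9 125.7] z [237.1 246.7 256.1]
626 20 lat [108.3 115.7 119. ] z [242.4 245.8 249. ]
638 14 lat [109.5 114.8 118.7] z [242.3 247.3 249.1]
650 24 lat [114.4 124.2 128.8] z [239.1 255.6 259. ]
662 51 lat [ 99.  120.2 129.5] z [248.3 257.7 273.9]
674 104 lat [100.1 116.3 129.1] z [237.1 256.  270.7]
```

View pics/s10.png

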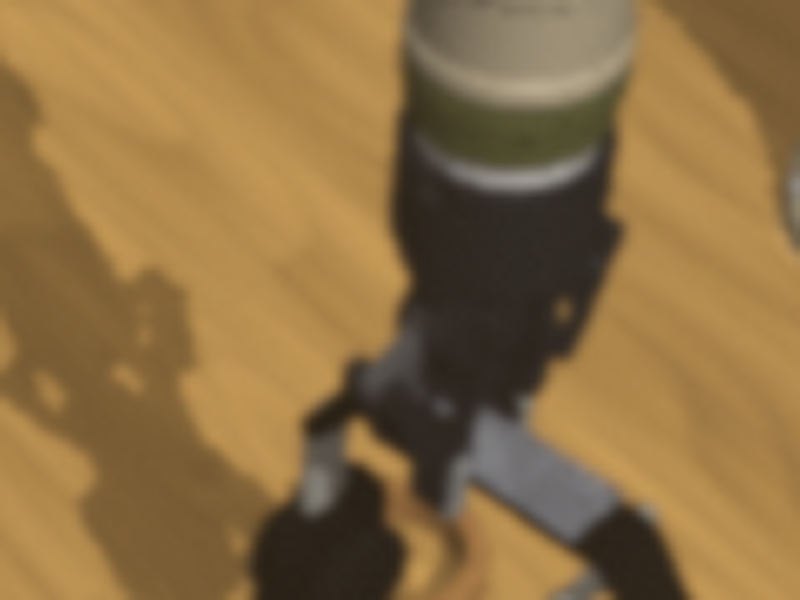

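Request:
{"method": "send_rows", "body": {
  "increments": [0, 0, 4, 0, 0, 0, 1, 0, 0, 10, 0, 0, 0, 1, 0, 0, 17, 0, 0, 0, 1, 0, 0, 22, 0, 0, 0, 1, 0, 0, 25, 0, 0, 0, 1, 0, 0, 27, 0, 0, 0, 1, 0, 0, 28, 0, 0, 0, 1, 0, 0, 28, 0, 0, 0, 1]
}}

```text
time: 19.65
tool_pos: [0.5434, 0.1423, 0.2313]
orientation: [-3.105, -0.236, 0.004]
wrist_force: [-0.3, -0.1, -2.8]
width: 0.0282
```

Request:
{"method": "send_rows", "body": {
  "increments": [0, 0, 1, 0, 0, 0, 1, 0, 0, 1, 0, 0, 0, 1, 0, 0, 2, 0, 0, 0, 1, 0, 0, 2, 0, 0, 0, 1]
}}

```text
time: 19.98
tool_pos: [0.5435, 0.1424, 0.2295]
orientation: [-3.105, -0.236, 0.003]
wrist_force: [0.1, -0.2, -3.7]
width: 0.0273
```

```bash
python3 - <<'E'
from h import *
im=look("scene",(240,130,120,90),"pics/s11.png"); off(5); tilt(im,8.7,34); s=st(); p=s["tool_pos"]*1000; print("lat",-.1513*p[0]+.9885*p[1],"long",.9885*p[0]+.1513*p[1])
E
```

```text
F [-0.106 -0.45  -2.776] T [-0.1945 -0.0321  0.007 ] se [0.297 0.183 0.151] [0.0066 0.0091 0.0165]
halves [-0.5  -0.13 -2.78] [-0.188 -0.052  0.005] [ 0.16 -0.66 -2.78] [-0.199 -0.019  0.008]
headset frame F [-0.172 -0.429 -2.776] T [-0.1971 -0.0023  0.007 ] yoff 71.0 xoff -0.8
band tilt deg -0.3 z at grip 35.2 n 161 x [-11.2   0.5  11.7] rms 1.43
{'time': 20.2833, 'tool_pos': [0.5435, 0.1424, 0.2296], 'orientation': [-3.1046, -0.2365, 0.003], 'wrist_force': [0.6949, -0.5071, -3.1631], 'torque': [-0.2011, -0.0262, -0.0397], 'width': 0.0277}
lat 58.5379461677733 long 558.7476873029622
```

View pics/s11.png

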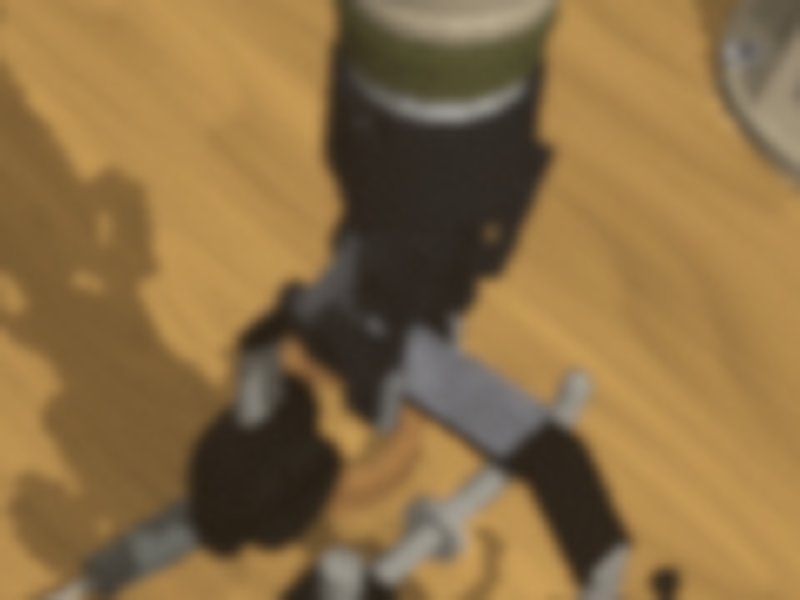

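```bash
python3 - <<'E'
from h import *
im=vision.get_image("scene")
s=st(); p=s["tool_pos"]; d=np.array([.9885,.1513,0]); n=np.array([-.1513,.9885,0])
f=lambda q:((np.array(proj(im,q))-[240,130])*800/120).round(0).tolist()
for y in (11,57,70,80,90):
  print(y,[f(p+n*y/1000+d*x/1000+[0,0,.0345]) for x in(-14,14)])
for L in (550,588,604,630,648): print("rod",L,f(d*L/1000+n*.1147+[0,0,.243]))
# pad color end measure: use point cloud at band top
a=im["color"].astype(int); P,u,v=cloud(im,np.ones((384,512),bool)); Lc=(P-p)@np.stack([d,n,[0,0,1]],1)*1000
for y in range(40,110,5):
  m=(abs(Lc[:,0])<8)&(abs(Lc[:,1]-y)<2.5)&(Lc[:,2]>-30)&(Lc[:,2]<45)
  if m.sum(): print(y,m.sum(),Lc[m,2].mean().round(1),a[v[m],u[m]].mean(0).round(0))
E
```

```text
{'time': 20.3333, 'tool_pos': [0.5434, 0.1423, 0.2296], 'orientation': [-3.1047, -0.2364, 0.0032], 'wrist_force': [-0.8722, -0.8272, -3.3233], 'torque': [-0.2116, -0.0429, -0.0187], 'width': 0.0279}
11 [[453.0, 341.0], [407.0, 380.0]]
57 [[547.0, 405.0], [501.0, 445.0]]
70 [[574.0, 423.0], [528.0, 464.0]]
80 [[595.0, 438.0], [549.0, 479.0]]
90 [[617.0, 452.0], [571.0, 493.0]]
rod 550 [529.0, 447.0]
rod 588 [467.0, 501.0]
rod 604 [440.0, 525.0]
rod 630 [395.0, 564.0]
rod 648 [363.0, 591.0]
40 7 34.8 [113. 111. 113.]
45 8 34.9 [114. 112. 114.]
50 9 35.7 [114. 112. 114.]
55 9 35.0 [109. 108. 110.]
60 10 34.5 [69. 72. 77.]
65 9 35.4 [31. 40. 48.]
70 10 35.1 [29. 38. 47.]
75 12 33.0 [27. 38. 48.]
80 16 28.9 [28. 39. 49.]
85 11 22.3 [27. 37. 46.]
90 17 16.5 [27. 39. 48.]
95 14 10.8 [28. 39. 49.]
100 16 4.2 [32. 43. 52.]
105 31 -9.8 [107. 121. 130.]
```

Request:
{"method": "send_rows", "body": {
  "increments": [0, 1, 1, 0, 0, 0, 1, 0, 1, 1, 0, 0, 0, 1, 0, 1, 2, 0, 0, 0, 1, 0, 1, 2, 0, 0, 0, 1]
}}

```text
time: 20.67
tool_pos: [0.5435, 0.1414, 0.2273]
orientation: [-3.105, -0.236, 0.004]
wrist_force: [-0.2, 0.3, -3.4]
width: 0.0279
```

Request:
{"method": "send_rows", "body": {
  "increments": [0, 0, 0.5, 0, 0, 0, 1, 0, 0, 1, 0, 0, 0, 1, 0, 0, 1, 0, 0, 0, 1]
}}

```text
time: 20.92
tool_pos: [0.5435, 0.1415, 0.2264]
orientation: [-3.105, -0.236, 0.004]
wrist_force: [0.1, 0.2, -2.8]
width: 0.0278
```

Request:
{"method": "send_rows", "body": {
  "increments": [0, 0, 0.5, 0, 0, 0, 1, 0, 0, 1, 0, 0, 0, 1, 0, 0, 1, 0, 0, 0, 1]
}}

```text
time: 21.17
tool_pos: [0.5435, 0.1415, 0.2254]
orientation: [-3.105, -0.236, 0.003]
wrist_force: [-0.0, 0.8, -3.4]
width: 0.0278
```

```bash
python3 - <<'E'
from h import *
off(5); st()
E
```

```text
F [ 0.214 -0.579 -3.466] T [-0.2002 -0.0487 -0.0035] se [0.066 0.132 0.166] [0.0072 0.0125 0.0095]
halves [ 0.13 -0.62 -3.4 ] [-0.213 -0.025 -0.013] [ 0.27 -0.55 -3.51] [-0.192 -0.065  0.003]
headset frame F [ 0.124 -0.605 -3.466] T [-0.2052 -0.0179 -0.0035] yoff 59.2 xoff -5.2
{'time': 21.4167, 'tool_pos': [0.5436, 0.1415, 0.2255], 'orientation': [-3.1046, -0.2364, 0.0031], 'wrist_force': [0.487, -0.3941, -4.0429], 'torque': [-0.2096, -0.0917, -0.0324], 'width': 0.028}
```

Request:
{"method": "send_rows", "body": {
  "increments": [0, 0, 0.5, 0, 0, 0, 1, 0, 0, 0.5, 0, 0, 0, 1, 0, 0, 1, 0, 0, 0, 1, 0, 0, 1, 0, 0, 0, 1]
}}

```text
time: 21.75
tool_pos: [0.5435, 0.1415, 0.2244]
orientation: [-3.105, -0.236, 0.003]
wrist_force: [-0.1, 0.1, -4.1]
width: 0.0277
```

Request:
{"method": "send_rows", "body": {
  "increments": [0, 0, 0.5, 0, 0, 0, 1, 0, 0, 0.5, 0, 0, 0, 1, 0, 0, 1, 0, 0, 0, 1, 0, 0, 1, 0, 0, 0, 1]
}}

```text
time: 22.08
tool_pos: [0.5436, 0.1416, 0.2236]
orientation: [-3.105, -0.236, 0.003]
wrist_force: [0.1, -0.5, -2.8]
width: 0.0278
```

```bash
python3 - <<'E'
from h import *
off(5); st()
E
```

```text
F [-0.537 -0.572 -1.917] T [-0.2219  0.0329  0.0142] se [0.258 0.373 0.203] [0.0079 0.0088 0.015 ]
halves [-0.81  0.12 -1.93] [-0.233  0.011  0.029] [-0.35 -1.03 -1.9 ] [-0.215  0.048  0.005]
headset frame F [-0.617 -0.484 -1.917] T [-0.2143  0.0661  0.0142] yoff 111.8 xoff 34.5
{'time': 22.3333, 'tool_pos': [0.5436, 0.1415, 0.2236], 'orientation': [-3.1046, -0.2365, 0.003], 'wrist_force': [-1.2436, -2.0495, -1.841], 'torque': [-0.2118, 0.0562, 0.0109], 'width': 0.0281}
```

```bash
python3 - <<'E'
from h import *
im=look("scene",(240,140,120,90),"pics/s12.png"); off(16,); tilt(im,8.7,34); s=st();p=s["tool_pos"]*1000; print("lat",-.1513*p[0]+.9885*p[1],"long",.9885*p[0]+.1513*p[1])
E
```

```text
F [-0.352 -0.273 -1.683] T [-0.2068  0.0442  0.019 ] se [0.126 0.12  0.092] [0.0059 0.0062 0.0079]
halves [-0.33 -0.13 -1.76] [-0.198  0.041  0.011] [-0.37 -0.42 -1.6 ] [-0.215  0.047  0.027]
headset frame F [-0.389 -0.216 -1.683] T [-0.1978  0.0749  0.019 ] yoff 117.5 xoff 44.5
band tilt deg 0.07 z at grip 35.2 n 159 x [-10.8   0.7  11.4] rms 1.44
{'time': 23.1833, 'tool_pos': [0.5436, 0.1416, 0.2235], 'orientation': [-3.1046, -0.2364, 0.0032], 'wrist_force': [0.3911, -0.9261, -0.8628], 'torque': [-0.2226, 0.0974, 0.058], 'width': 0.0278}
lat 57.689951481205654 long 558.7233952910822
```

View pics/s12.png

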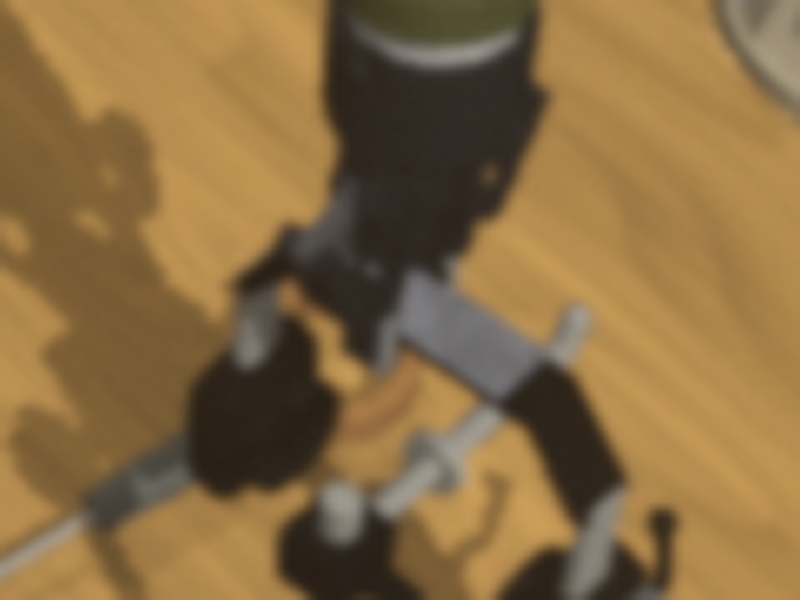

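Request:
{"method": "send_rows", "body": {
  "increments": [2, 0, 0, 0, 0, 0, 1, 5, 0, 0, 0, 0, 0, 1, 9, 0, 0, 0, 0, 0, 1, 13, 0, 0, 0, 0, 0, 1, 17, 0, 0, 0, 0, 0, 1, 20, 0, 0, 0, 0, 0, 1, 22, 0, 0, 0, 0, 0, 1, 22, 0, 0, 0, 0, 0, 1]
}}

```text
time: 23.85
tool_pos: [0.5661, 0.145, 0.2235]
orientation: [-3.104, -0.236, 0.002]
wrist_force: [0.4, 0.8, -1.5]
width: 0.0279
```

```bash
python3 - <<'E'
from h import *
im=look("scene",(240,140,120,90),"pics/s13.png"); off(5); tilt(im,8.7,34); s=st();p=s["tool_pos"]*1000; print("lat",-.1513*p[0]+.9885*p[1],"long",.9885*p[0]+.1513*p[1])
E
```

```text
F [ 0.942 -0.331 -1.895] T [-0.1366 -0.1472 -0.0624] se [0.294 0.208 0.157] [0.0079 0.0107 0.0113]
halves [ 1.7  -0.38 -2.3 ] [-0.136 -0.143 -0.038] [ 0.44 -0.3  -1.62] [-0.137 -0.15  -0.079]
headset frame F [ 0.881 -0.47  -1.895] T [-0.1573 -0.1248 -0.0624] yoff 83.0 xoff -65.9
band tilt deg -0.43 z at grip 35.5 n 163 x [-11.5   0.1  11.2] rms 1.33
{'time': 24.15, 'tool_pos': [0.5653, 0.1449, 0.2236], 'orientation': [-3.1047, -0.2363, 0.0027], 'wrist_force': [0.6477, -0.3673, -1.5292], 'torque': [-0.165, -0.1498, -0.0499], 'width': 0.0282}
lat 57.66194773011742 long 580.7622911198438
```

View pics/s13.png

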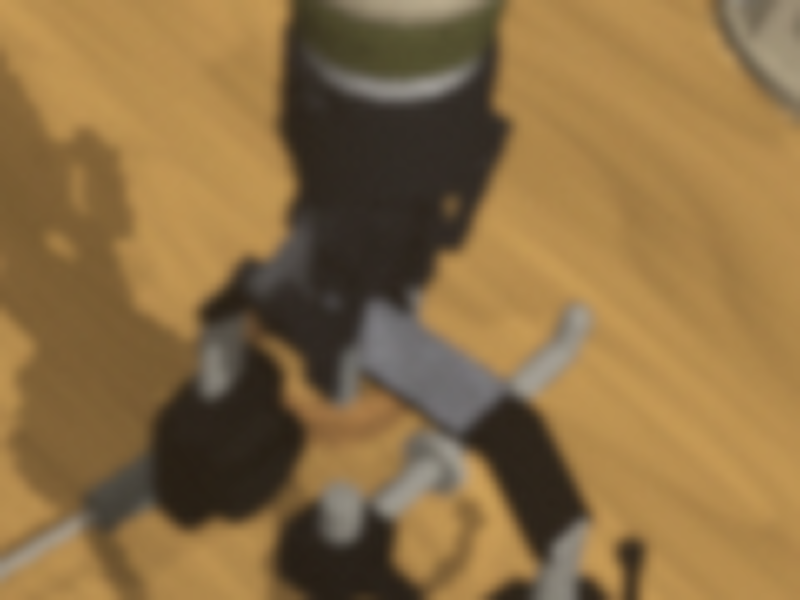

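Request:
{"method": "send_rows", "body": {
  "increments": [1, 0, 0, 0, 0, 0, 1, 2, 0, 0, 0, 0, 0, 1, 3, 0, 0, 0, 0, 0, 1, 4, 0, 0, 0, 0, 0, 1, 4, 0, 0, 0, 0, 0, 1]
}}

```text
time: 24.57
tool_pos: [0.5693, 0.1455, 0.2234]
orientation: [-3.105, -0.237, 0.003]
wrist_force: [-0.2, 0.2, -1.6]
width: 0.0281
```

Request:
{"method": "send_rows", "body": {
  "increments": [0.5, 0, 0, 0, 0, 0, 1, 1, 0, 0, 0, 0, 0, 1, 1.5, 0, 0, 0, 0, 0, 1, 2, 0, 0, 0, 0, 0, 1]
}}

```text
time: 24.9
tool_pos: [0.5708, 0.1457, 0.2234]
orientation: [-3.105, -0.237, 0.005]
wrist_force: [-2.7, -0.5, -1.2]
width: 0.0281
```

```bash
python3 - <<'E'
from h import *
im=look("scene",(240,140,120,90),"pics/s14.png"); off(4); tilt(im,8.7,34); s=st();p=s["tool_pos"]*1000; print("lat",-.1513*p[0]+.9885*p[1],"long",.9885*p[0]+.1513*p[1])
E
```

```text
F [-3.223 -0.75  -1.072] T [-0.2614  0.5346  0.1854] se [0.183 0.151 0.348] [0.0135 0.0236 0.0104]
halves [-3.3  -0.96 -1.01] [-0.25   0.513  0.178] [-3.15 -0.54 -1.14] [-0.273  0.556  0.193]
headset frame F [-3.3   -0.254 -1.072] T [-0.1775  0.5679  0.1854] yoff 165.6 xoff 529.8
band tilt deg 0.69 z at grip 34.8 n 167 x [-11.7   0.4  11.6] rms 1.37
{'time': 25.15, 'tool_pos': [0.5708, 0.1457, 0.2234], 'orientation': [-3.1047, -0.2366, 0.0046], 'wrist_force': [-3.2161, -0.6232, -0.4827], 'torque': [-0.255, 0.6154, 0.2088], 'width': 0.028}
lat 57.689714868498626 long 586.2871262471723
```

View pics/s14.png

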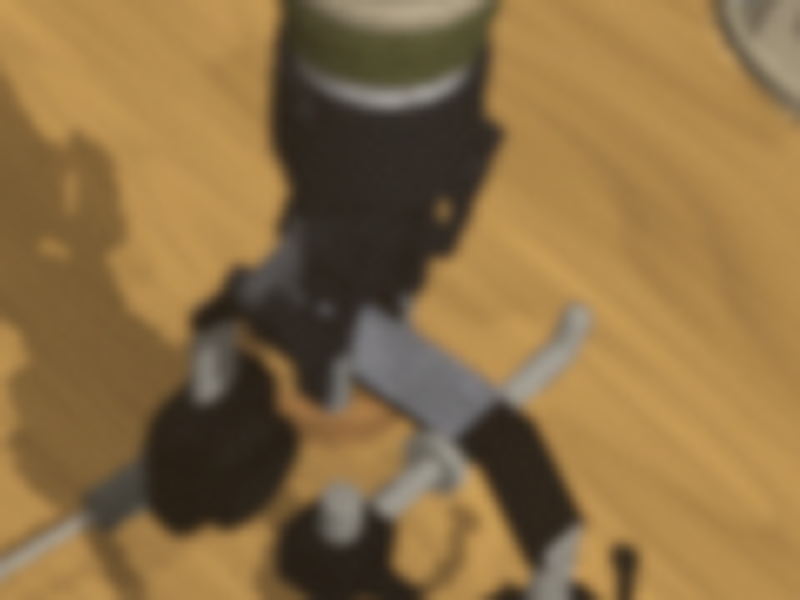

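Request:
{"method": "send_rows", "body": {
  "increments": [-0.3, 0, 0, -0.003, 0, 0, 1, -0.7, 0, 0, -0.006, 0, 0, 1, -0.9, 0, 0, -0.008, 0, 0, 1, -0.9, 0, 0, -0.01, 0, 0, 1, -0.9, 0, 0, -0.01, 0, 0, 1]
}}

```text
time: 25.57
tool_pos: [0.5708, 0.1455, 0.2238]
orientation: [-3.115, -0.237, 0.0]
wrist_force: [-0.1, -2.3, -0.5]
width: 0.0278
```

```bash
python3 - <<'E'
from h import *
im=vision.get_image("scene"); tilt(im,8.7,34); im=off(16); tilt(im,8.7,34); s=st();p=s["tool_pos"]*1000; print("lat",-.1513*p[0]+.9885*p[1],"long",.9885*p[0]+.1513*p[1])
E
```

```text
band tilt deg -0.63 z at grip 35.5 n 171 x [-11.1   1.1  11.4] rms 1.4
F [ 0.029 -1.946  0.048] T [-0.3575 -0.1057 -0.0132] se [0.151 0.139 0.15 ] [0.0112 0.0272 0.0146]
halves [-0.27 -1.97 -0.15] [-0.395 -0.016  0.021] [ 0.33 -1.93  0.25] [-0.32  -0.196 -0.048]
headset frame F [-0.266 -1.928  0.048] T [-0.3694 -0.0504 -0.0132] yoff -7622.9 xoff 1040.9
band tilt deg -0.68 z at grip 35.7 n 169 x [-11.6   0.8  11.5] rms 1.38
{'time': 26.4167, 'tool_pos': [0.5706, 0.1457, 0.2236], 'orientation': [-3.1145, -0.237, 0.0011], 'wrist_force': [0.2884, -2.2292, 0.2262], 'torque': [-0.3387, -0.3067, -0.0047], 'width': 0.0276}
lat 57.70756362680338 long 586.0836728291588
```

Request:
{"method": "send_rows", "body": {
  "increments": [0.2, 0.15, 0, 0, 0, 0, 1, 0.4, 0.3, 0, 0, 0, 0, 1, 0.4, 0.3, 0, 0, 0, 0, 1]
}}

```text
time: 26.67
tool_pos: [0.5706, 0.1457, 0.2235]
orientation: [-3.114, -0.237, 0.003]
wrist_force: [0.9, -1.2, 0.6]
width: 0.0278
```

```bash
python3 - <<'E'
from h import *
im=off(16); tilt(im,8.7,34); s=st();p=s["tool_pos"]*1000; print("lat",-.1513*p[0]+.9885*p[1],"long",.9885*p[0]+.1513*p[1])
E
```

```text
F [-0.212  0.314  0.905] T [0.0763 0.0298 0.0255] se [0.114 0.146 0.113] [0.0238 0.0136 0.0078]
halves [-0.05 -0.06  0.8 ] [-0.005 -0.016  0.02 ] [-0.38  0.69  1.01] [0.157 0.075 0.031]
headset frame F [-0.162  0.342  0.905] T [0.08   0.0179 0.0255] yoff 88.3 xoff -19.8
band tilt deg 0.52 z at grip 34.8 n 175 x [-11.3   0.2  11.3] rms 1.32
{'time': 27.4667, 'tool_pos': [0.5707, 0.1456, 0.2235], 'orientation': [-3.1143, -0.2374, 0.0023], 'wrist_force': [-0.5512, 1.5601, 0.7634], 'torque': [0.1837, 0.1084, 0.0487], 'width': 0.028}
lat 57.56135591302434 long 586.1373426972893
```

Request:
{"method": "send_rows", "body": {
  "increments": [0.3, 0, -0.2, 0, 0, 0, 1, 0.6, 0, -0.4, 0, 0, 0, 1, 0.6, -0.1, -0.4, 0, 0, 0, 1, 0.6, -0.1, -0.4, 0, 0, 0, 1],
  "newtons": 90
}}

```text
time: 27.8
tool_pos: [0.5708, 0.1456, 0.2236]
orientation: [-3.115, -0.238, 0.004]
wrist_force: [-2.6, 1.5, -0.0]
width: 0.0277
```

```bash
python3 - <<'E'
from h import *
im=off(12); tilt(im,8.7,34); s=st();p=s["tool_pos"]*1000; print("lat",-.1513*p[0]+.9885*p[1],"long",.9885*p[0]+.1513*p[1])
E
```

```text
F [-4.23   0.229 -0.035] T [0.0776 0.7307 0.2596] se [0.205 0.128 0.123] [0.0127 0.0304 0.0156]
halves [-3.67  0.01  0.03] [0.11  0.642 0.215] [-4.79  0.44 -0.1 ] [0.045 0.819 0.305]
headset frame F [-4.147  0.866 -0.035] T [0.1872 0.7106 0.2596] yoff -5306.6 xoff 20143.1
band tilt deg -0.21 z at grip 35.2 n 162 x [-11.4  -0.1  11.6] rms 1.42
{'time': 28.4, 'tool_pos': [0.5709, 0.1456, 0.2237], 'orientation': [-3.1146, -0.2374, 0.0035], 'wrist_force': [-4.6753, 0.6319, -0.367], 'torque': [0.0935, 0.8763, 0.3413], 'width': 0.0278}
lat 57.524423110174396 long 586.3938561786634
```

Request:
{"method": "send_rows", "body": {
  "increments": [-0.4, 0.1, 0, 0, 0, 0, 1, -0.5, 0.15, 0, 0, 0, 0, 1, -0.5, 0.15, 0, 0, 0, 0, 1, -0.5, 0.15, 0, 0, 0, 0, 1],
  "newtons": 70
}}

```text
time: 28.73
tool_pos: [0.5709, 0.1456, 0.2238]
orientation: [-3.114, -0.237, 0.002]
wrist_force: [-4.2, 2.3, -1.0]
width: 0.0278
```

Request:
{"method": "send_rows", "body": {
  "increments": [0, 0, 0, 0, 0, 0, 1, 0, 0, 0, 0, 0, 0, 1, 0, 0, 0, 0, 0, 0, 1, 0, 0, 0, 0, 0, 0, 1],
  "newtons": 45
}}

```text
time: 29.07
tool_pos: [0.571, 0.1455, 0.2239]
orientation: [-3.114, -0.237, 0.002]
wrist_force: [-3.7, 2.8, -0.9]
width: 0.0277
```

Request:
{"method": "send_rows", "body": {
  "increments": [0, 0, 0, 0, 0, 0, 1, 0, 0, 0, 0, 0, 0, 1, 0, 0, 0, 0, 0, 0, 1, 0, 0, 0, 0, 0, 0, 1],
  "newtons": 20
}}

```text
time: 29.4
tool_pos: [0.571, 0.1454, 0.2239]
orientation: [-3.114, -0.237, 0.002]
wrist_force: [-3.8, 0.7, -1.5]
width: 0.0281
```

```bash
python3 - <<'E'
from h import *
im=off(10); tilt(im,8.7,34); s=st();p=s["tool_pos"]*1000; print("lat",-.1513*p[0]+.9885*p[1],"long",.9885*p[0]+.1513*p[1])
E
```

```text
F [-3.46   2.434 -1.357] T [0.3678 0.5763 0.2183] se [0.089 0.117 0.129] [0.007  0.0126 0.0109]
halves [-3.61  2.51 -1.22] [0.378 0.598 0.218] [-3.31  2.36 -1.5 ] [0.357 0.555 0.219]
headset frame F [-3.052  2.93  -1.357] T [0.4508 0.514  0.2183] yoff -332.3 xoff 378.9
band tilt deg -0.27 z at grip 34.9 n 165 x [-11.6  -0.7  11.1] rms 1.35
{'time': 29.9, 'tool_pos': [0.5709, 0.1454, 0.2239], 'orientation': [-3.1145, -0.2371, 0.0019], 'wrist_force': [-3.0887, 2.5043, -1.8484], 'torque': [0.3527, 0.504, 0.256], 'width': 0.0282}
lat 57.33181280807308 long 586.3750834993473
```

Request:
{"method": "send_rows", "body": {
  "increments": [-0.2, -0.2, 0.2, 0, 0, 0, 1, -0.3, -0.4, 0.5, 0, 0, 0, 1, -0.3, -0.4, 0.5, 0, 0, 0, 1, -0.3, -0.4, 0.5, 0, 0, 0, 1, -0.3, -0.4, 0.5, 0, 0, 0, 1, -0.3, -0.4, 0.5, 0, 0, 0, 1],
  "newtons": 20
}}

```text
time: 30.4
tool_pos: [0.5709, 0.1454, 0.2236]
orientation: [-3.115, -0.237, 0.001]
wrist_force: [-2.1, 0.4, 0.8]
width: 0.028
```

```bash
python3 - <<'E'
from h import *
im=off(10); tilt(im,8.7,34); s=st();p=s["tool_pos"]*1000; print("lat",-.1513*p[0]+.9885*p[1],"long",.9885*p[0]+.1513*p[1])
E
```

```text
F [-1.062 -1.598  0.876] T [-0.2468  0.1876  0.0758] se [0.193 0.22  0.145] [0.0327 0.0241 0.0124]
halves [-1.3  -1.3   0.79] [-0.165  0.247  0.096] [-0.82 -1.9   0.97] [-0.329  0.128  0.056]
headset frame F [-1.291 -1.419  0.876] T [-0.2156  0.2227  0.0758] yoff -246.1 xoff -254.3
band tilt deg -0.25 z at grip 35.4 n 165 x [-11.4  -0.2  11.5] rms 1.31
{'time': 30.9, 'tool_pos': [0.5708, 0.1455, 0.2235], 'orientation': [-3.115, -0.2367, 0.0012], 'wrist_force': [-1.2861, -2.2653, 1.4323], 'torque': [-0.3504, 0.0717, 0.0145], 'width': 0.0276}
lat 57.45268667418911 long 586.26865613449
```

Request:
{"method": "send_rows", "body": {
  "increments": [0, 0.2, -0.2, 0, 0, 0, 1, 0, 0.2, -0.25, 0, 0, 0, 1, 0, 0.2, -0.25, 0, 0, 0, 1, 0, 0.2, -0.25, 0, 0, 0, 1, 0, 0.2, -0.25, 0, 0, 0, 1, 0, 0.2, -0.25, 0, 0, 0, 1, 0, 0.2, -0.25, 0, 0, 0, 1, 0, 0.2, -0.25, 0, 0, 0, 1],
  "newtons": 20
}}

```text
time: 31.57
tool_pos: [0.5707, 0.1455, 0.2237]
orientation: [-3.115, -0.237, 0.002]
wrist_force: [0.3, -1.5, -0.5]
width: 0.028
```

```bash
python3 - <<'E'
from h import *
im=off(8); tilt(im,8.7,34)
E
```

```text
F [ 0.736 -1.752  0.199] T [-0.3381 -0.1597 -0.0288] se [0.164 0.065 0.132] [0.0084 0.011  0.0077]
halves [ 0.5  -1.67  0.06] [-0.352 -0.147 -0.028] [ 0.97 -1.83  0.33] [-0.324 -0.172 -0.03 ]
headset frame F [ 0.462 -1.843  0.199] T [-0.3583 -0.1067 -0.0288] yoff -1803.9 xoff 537.2
band tilt deg -0.65 z at grip 35.6 n 161 x [-10.8  -0.   11.1] rms 1.25
```

Request:
{"method": "send_rows", "body": {
  "increments": [0.3, 0.1, 0, 0, 0, 0, 1, 0.6, 0.2, 0, 0, 0, 0, 1, 0.6, 0.2, 0, 0, 0, 0, 1, 0.6, 0.2, 0, 0, 0, 0, 0.36, 0.6, 0.2, 0, 0, 0, 0, 0.34, 0.6, 0.2, 0, 0, 0, 0, 0.32, 0.6, 0.2, 0, 0, 0, 0, 0.3, 0.6, 0.2, 0, 0, 0, 0, 0.29],
  "newtons": 20
}}

```text
time: 32.63
tool_pos: [0.5713, 0.1457, 0.2236]
orientation: [-3.114, -0.237, 0.002]
wrist_force: [-0.2, -0.4, -0.5]
width: 0.0303
```

```bash
python3 - <<'E'
from h import *
im=off(6); tilt(im,8.7,34)
E
```

```text
F [-0.042 -0.005 -0.27 ] T [-0.0205  0.0341 -0.012 ] se [0.142 0.092 0.142] [0.0078 0.0134 0.0115]
halves [-0.3   0.08 -0.11] [-0.032  0.047 -0.   ] [ 0.22 -0.09 -0.43] [-0.009  0.021 -0.024]
headset frame F [-0.042  0.002 -0.27 ] T [-0.0151  0.0368 -0.012 ] yoff 56.0 xoff 136.3
band tilt deg -0.6 z at grip 35.4 n 170 x [-10.9   1.   11.8] rms 1.42
```

Request:
{"method": "send_rows", "body": {
  "increments": [0, 0, 0, 0, 0, 0, 0.26, 0, 0, 0, 0, 0, 0, 0.23, 0, 0, 0, 0, 0, 0, 0.2, 0, 0, 0, 0, 0, 0, 0.16],
  "newtons": 20
}}

```text
time: 33.27
tool_pos: [0.5712, 0.1455, 0.2236]
orientation: [-3.115, -0.237, 0.002]
wrist_force: [-0.5, 0.1, 0.2]
width: 0.0358
```

```bash
python3 - <<'E'
from h import *
for _ in range(4): im=vision.get_image("scene"); tilt(im,8.7,34)
im=look("scene",(240,140,120,90),"pics/s15.png"); st()
E
```

```text
band tilt deg 0.55 z at grip 34.4 n 164 x [-11.7   0.3  11.5] rms 1.3
band tilt deg 1.38 z at grip 34.0 n 167 x [-11.3   0.3  11.4] rms 1.24
band tilt deg 0.81 z at grip 34.1 n 165 x [-10.9   0.4  11.8] rms 1.46
band tilt deg 0.53 z at grip 34.3 n 165 x [-11.9   0.5  11.4] rms 1.36
{'time': 33.5167, 'tool_pos': [0.5712, 0.1454, 0.2236], 'orientation': [-3.1146, -0.2371, 0.0021], 'wrist_force': [0.2019, -0.4321, -0.1165], 'torque': [-0.0258, 0.0099, -0.0105], 'width': 0.0355}
```

View pics/s15.png

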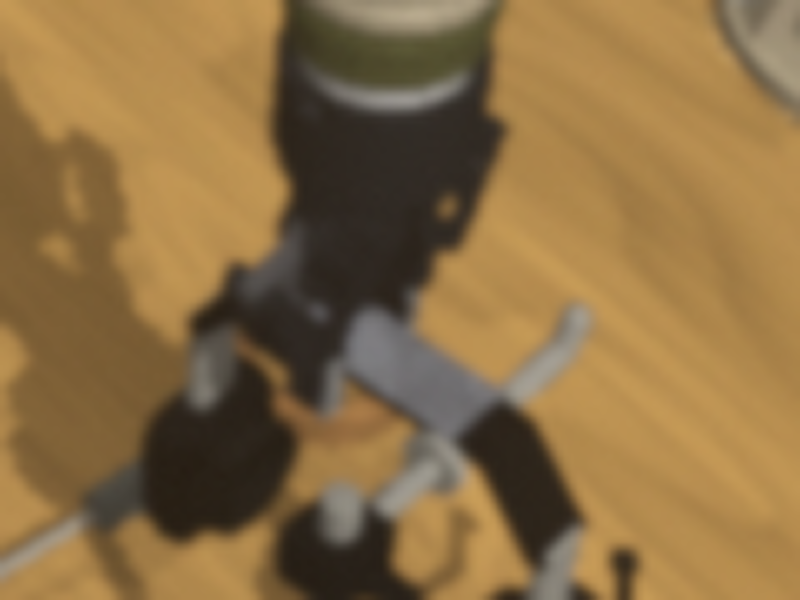

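Request:
{"method": "send_rows", "body": {
  "increments": [0, 0, 0, 0, 0, 0, 0.05, 0, 0, 0, 0, 0, 0, -0.1, 0, 0, 0, 0, 0, 0, -0.2, 0, 0, -4, 0, 0, 0, -0.2, 0, 0, -12, 0, 0, 0, -0.2, 0, 0, -24, 0, 0, 0, -0.2, 0, 0, -38, 0, 0, 0, -0.2, 0, 0, -52, 0, 0, 0, -0.2]
}}

```text
time: 34.18
tool_pos: [0.5713, 0.1445, 0.2769]
orientation: [-3.115, -0.237, 0.002]
wrist_force: [-0.2, -0.0, 0.3]
width: 0.0509
```

Request:
{"method": "send_rows", "body": {
  "increments": [0, 4, -20, -0.018, 0, 0, -0.2, -6, 12, -40, -0.018, 0, 0, -0.2, -16, 30, -60, -0.018, 0, 0, -0.2, -30, 60, -80, -0.018, 0, 0, -0.2, -45, 95, -90, -0.018, 0, 0, -0.2, -60, 130, -90, -0.018, 0, 0, -0.2, -75, 165, -90, -0.018, 0, 0, -0.2, -85, 190, -90, -0.018, 0, 0, -0.2]
}}

```text
time: 34.85
tool_pos: [0.5155, -0.0602, 0.3636]
orientation: [3.131, 0.237, 0.003]
wrist_force: [-0.2, -0.6, -0.0]
width: 0.051
```

```bash
cat >> h.py <<'E'
def hung(name="scene"):
    im=vision.get_image(name); P,u,v=cloud(im,np.ones((384,512),bool)); P=P*1000
    lat=-.1513*P[:,0]+.9885*P[:,1]; lo=.9885*P[:,0]+.1513*P[:,1]
    m=(lat>32)&(lat<132)&(lo>560)&(lo<606)&(P[:,2]>250)&(P[:,2]<268)
    r=cv2.minAreaRect(np.c_[lo[m],lat[m]].astype(np.float32))
    for _ in range(3):
        A=np.c_[lo[m]-586,lat[m]-90,np.ones(m.sum())]; k=np.linalg.lstsq(A,P[m,2],rcond=None)[0]
        res=P[:,2]-(np.c_[lo-586,lat-90,np.ones(len(lo))]@k); m=m&(abs(res)<4)
    print(name,"roll(heavy up+) deg",np.rad2deg(k[1]).round(2),"pitch",np.rad2deg(k[0]).round(2),"z",k[2].round(1),"n",m.sum(),"long",np.percentile(lo[m],[1,50,99]).round(1),"lat",np.percentile(lat[m],[1,99]).round(1))
    return im,P,lat,lo
E
python3 - <<'E'
from h import *
for _ in range(3): r=hung()
im=look("scene",(240,140,120,90),"pics/s16.png"); hung("top"); look("top",(140,150,120,90),"pics/t16.png"); st()
E
```

```text
scene roll(heavy up+) deg 1.31 pitch -1.77 z 258.0 n 397 long [573.4 590.5 605.5] lat [ 32.9 130.9]
scene roll(heavy up+) deg 1.15 pitch -0.08 z 258.0 n 386 long [573.7 590.3 605.5] lat [ 33.3 131. ]
scene roll(heavy up+) deg 1.2 pitch -0.53 z 257.9 n 386 long [573.2 590.2 605.2] lat [ 33.4 131.1]
top roll(heavy up+) deg 1.05 pitch -0.44 z 257.8 n 312 long [571.8 587.6 604.4] lat [ 33.4 130.4]
{'time': 35.15, 'tool_pos': [0.5165, -0.0572, 0.3627], 'orientation': [-3.1323, -0.2392, -0.0012], 'wrist_force': [0.4484, 0.0483, 0.3199], 'torque': [-0.0006, 0.0213, 0.0327], 'width': 0.0513}
```

View pics/s16.png

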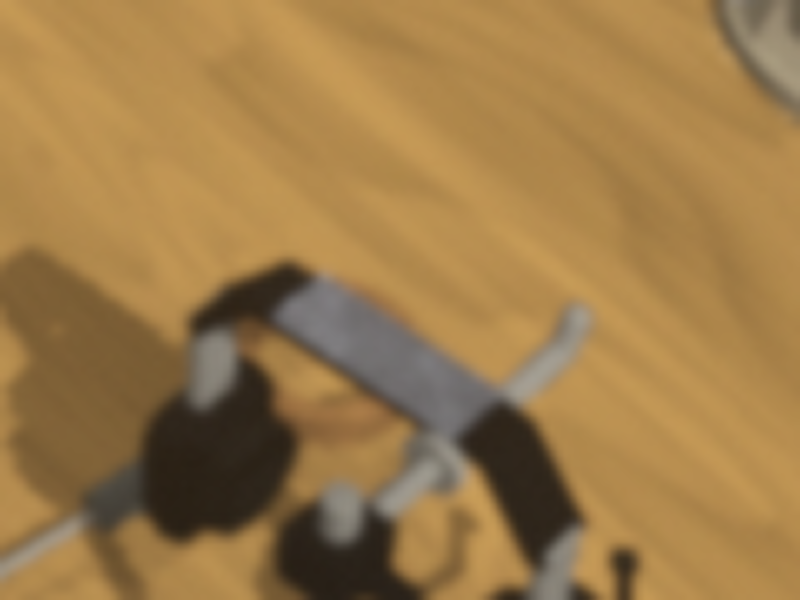

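View pics/t16.png

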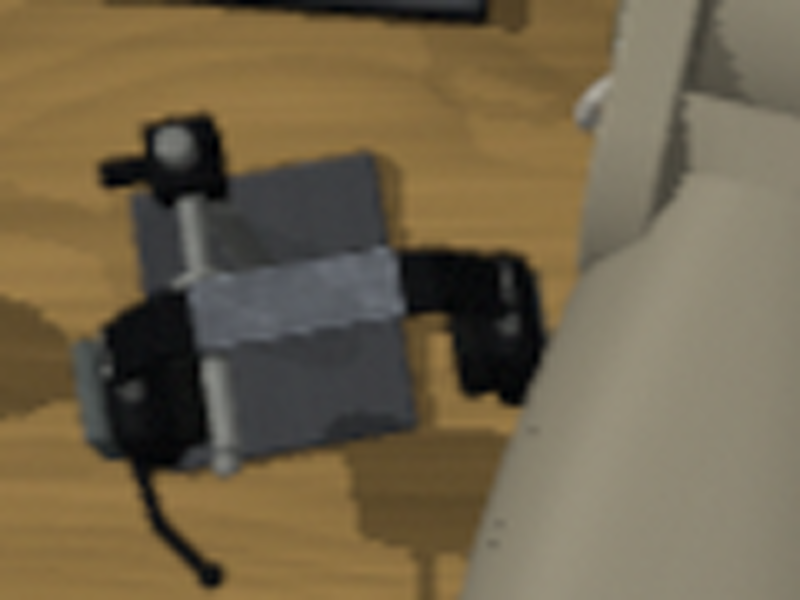

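```bash
python3 - <<'E'
from h import *
import pickle
im0=pickle.load(open("top0.pkl","rb")); im=vision.get_image("top")
d=np.array([.9885,.1513,0]); n=np.array([-.1513,.9885,0])
# rectify: rows = long 620..560 at z=0.250 plane, cols = lat 80..150
def rect(im,z):
    lo=np.arange(625,555,-.25); la=np.arange(155,75,-.25)
    M=np.zeros((len(lo),len(la),2),np.float32)
    for i,a in enumerate(lo):
        Q=(d*a/1000)[None]+n[None]*la[:,None]/1000+[0,0,z]
        q=np.c_[Q,np.ones(len(Q))]@np.linalg.inv(im["pose"]).T; K=im["mtx"]
        M[i,:,0]=K[0,0]*q[:,0]/-q[:,2]+K[0,2]; M[i,:,1]=K[1,1]*(-q[:,1])/-q[:,2]+K[1,2]
    return cv2.remap(im["color"],M,None,cv2.INTER_CUBIC)
a=rect(im0,.25);b=rect(im,.25); cv2.imwrite("pics/rect.png",cv2.resize(np.hstack([a,b]),(780,340)))
z=vision.get_image("scene"); za=pickle.load(open("scene0.pkl","rb"))
cv2.imwrite("pics/rects.png",cv2.resize(np.hstack([rect(za,.25),rect(z,.25)]),(780,340)))
E
```

```text
(no output)
```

View pics/rect.png

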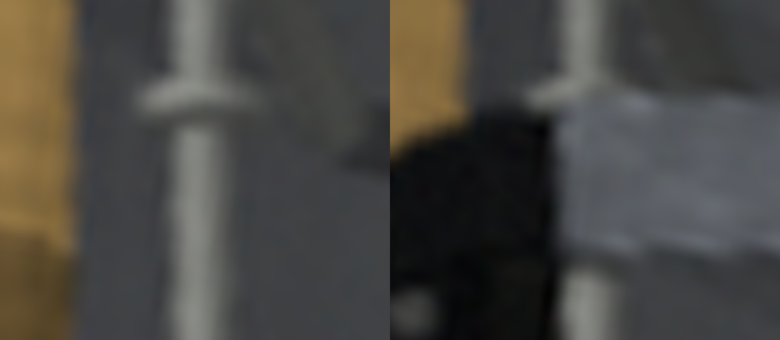

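View pics/rects.png

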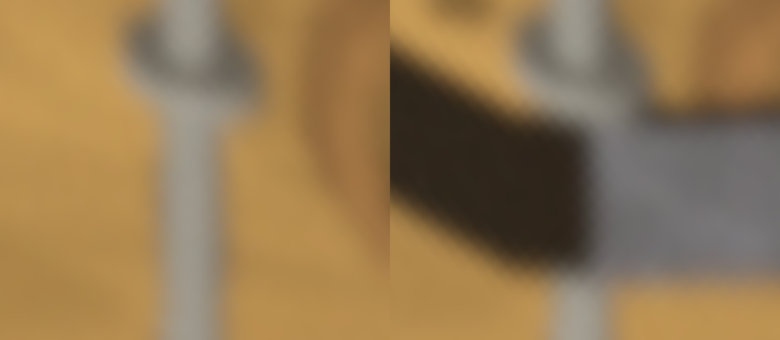

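```bash
python3 - <<'E'
from h import *
import pickle
C=pickle.load(open("clouds.pkl","rb"))
for n in("scene","top"):
    t=C[n,"headset"]; e=np.array([.119,.993]); q=(t[:,:2]-[.657,-.178])@e*1000; z=t[:,2]*1000
    m=(abs(q)<50)&(abs(z-168)<6); 
    for _ in range(3):
        k=np.polyfit(q[m],z[m],1); m=m&(abs(z-np.polyval(k,q))<4)
    print(n,np.rad2deg(k[0]).round(2),m.sum())
for i in range(6): hung("scene" if i%2 else "top")
print(sensors.sense()["time"])
E
```

```text
scene -0.0 232
top 0.39 265
top roll(heavy up+) deg 0.87 pitch 0.01 z 257.6 n 322 long [571.8 587.6 604.2] lat [ 33.2 130.5]
scene roll(heavy up+) deg 1.29 pitch -1.32 z 258.1 n 384 long [573.3 590.6 605.5] lat [ 33.4 130.8]
top roll(heavy up+) deg 1.65 pitch -0.5 z 257.7 n 326 long [571.7 587.8 604.2] lat [ 33.7 130.6]
scene roll(heavy up+) deg 1.47 pitch -0.38 z 257.9 n 389 long [573.  590.7 605.3] lat [ 32.8 130.3]
top roll(heavy up+) deg 1.16 pitch 0.12 z 257.6 n 330 long [572.  587.2 603.8] lat [ 33.6 130.5]
scene roll(heavy up+) deg 1.15 pitch 0.12 z 258.0 n 385 long [573.5 590.3 605.7] lat [ 33.6 131.2]
35.55
```

```bash
python3 - <<'E'
from h import *
from station import order
import pickle
a=pickle.load(open("top0.pkl","rb"))["color"].astype(int); im=vision.get_image("top"); b=im["color"].astype(int)
df=np.abs(a-b).max(2)
for nm,(u,v) in {"mug":(243,157),"tape":(243,247),"driver":(239,203),"bottle":(92,190),"glue":(402,225)}.items(): print(nm,df[v-18:v+19,u-18:u+19].mean().round(1))
hung("scene"); print(order.close_job(), sensors.sense()["time"])
E
```

```text
mug 35.6
tape 54.1
driver 55.0
bottle 4.4
glue 6.1
scene roll(heavy up+) deg 1.18 pitch -0.39 z 257.9 n 391 long [573.  590.4 605.1] lat [ 33.5 131. ]
the job is handed in; nothing more can be done
the job is handed in; nothing more can be done
```

The headset is hanging by its band on the rod and the job is handed in at about 36 s of the 72 s allowed. No verdict was reported.

- **Grip and balance:** I gripped the band on its light side with 110–120 N. The wrist force and moment gave a weight of about 3.0 N and a balance point about 57 mm from the grip.
- **Hanging:** I brought the band over the rod tip, with the boom on the side away from the post. I lowered it to light contact and slid it back until I felt the stop disc, at about 3–5 N.
- **Letting go:** I let the rod take the full weight while still holding. I then reduced the grip to 20 N and opened the fingers in small steps.

**Last checks:**
- **Level:** The headset hangs still, with the heavy side about 1.2° high in both cameras. That corresponds to roughly 1.5 mm off perfect balance, and I did not correct it further.
- **Stop disc:** Neither camera shows a gap between the band and the disc, but the picture resolution is only about 2 mm.
- **Forces and contact:** The highest wrist force in the readings I took was about 5 N, and the robot is clear of everything.

**Checks that failed or disagreed:**
- **Fingertip height:** In the pictures the fingertips stood about 30 mm higher than the stated tool geometry implies, so I went by the pictures.
- **Wrist moment:** The moment reading shifted when the tool was tilted and when sideways force came on. It could not confirm the balance once the rod was carrying the weight.
- **Bystanders:** In the final picture comparison the bottle and glue gun were unchanged. The mug, tape and screwdriver did not match the first picture. The arm was in that part of the view, so the check is inconclusive for those three. No move passed at their height.

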